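Load the slope rack and chock the row of tubes

TASK

Load the slope rack for the incubator: draw its sliding stop right back to make room, then lay the two loose purple-capped tubes flat on the sloping bed beside the two lime-capped ones, caps uphill, setting each one down on the bed before you let it go. Then slide the stop up against the tubes until all four lie side by side, chocked between the stop and the end flange with no room to roll apart. Leave everything else on the bench where it is.

Things in the scene. Friction and masses are not known exactly. Their poses are not given: they have to be found in the camera images.
- rack: Slope rack: a wedge of folded stainless steel, 140 mm deep, 290 mm wide; the upper edge of its bed is 92 mm high; it does not move when pushed. Origin: centre of its underside on the worktop; x runs from its low front edge to its high back, y to its left, z up.
- bed: The rack's flat sloping bed, 155 mm long uphill, 282 mm wide. Origin: on its surface, in the corner of foot ledge and end flange. x runs uphill, 27 degrees above level (the low end faces the robot); y is level, towards the flange, so tubes lie at negative y; z stands off the bed at right angles. The foot ledge (along x = 0) stands 22 mm off the bed; the stop's guide rod crosses at x = 144 mm, 20 mm high.
- end_flange (a point): Middle of the face of the rack's fixed, rubber-lined end flange (bed y = 0), which stands 30 mm off the bed at its left end; axes as the bed's. This point is 66 mm uphill of the ledge and 15 mm off the bed. Tubes that lie with their cones on the ledge, caps uphill, have their mid-length 57 to 60 mm uphill of the ledge and their axis 16 mm off the bed.
- stop (a joint): Sliding end stop of the rack, a blue block with a black knob, riding on the guide rod. Metres: 0 = drawn right back; grows to 0.155 as it slides along the bed's +y towards the flange; its rubber face is 0.245 minus this value from the flange. Friction about 2.5 N; it stays where it is left. Four tubes side by side fill 132 mm (value about 0.113).
- stop_knob (a point): Grip point on the stop's black knob: a post 22 mm across, at right angles to the bed, from 34 to 75 mm off it. This point is 60 mm off the bed, on the knob's axis, 66 mm uphill of the ledge, 12 mm behind the stop's rubber face; axes as the bed's. The blue block below is 22 mm thick (the way it slides), 106 mm long, 32 mm high.
- lime_1_mid (a point): 50 ml screw-cap tube with a lime-green cap, already lying on the bed next to the end flange, cap uphill. 114 mm long, 20 to 45 g; cap 33 mm across, 14 mm long; body about 29 mm across, with a cone at the other end. This point lies on its axis at mid-length (16 mm above what it lies on); the y axis runs along the tube towards the cap.
- lime_1_cap (a point): Middle of the cap of that same tube (lime_1), on its axis, 50 mm from the mid-length point.
- lime_2_mid (a point): 50 ml screw-cap tube with a lime-green cap, already lying on the bed beside lime_1, with a little gap, cap uphill. 114 mm long, 20 to 45 g; cap 33 mm across, 14 mm long; body about 29 mm across, with a cone at the other end. This point lies on its axis at mid-length (16 mm above what it lies on); the y axis runs along the tube towards the cap.
- lime_2_cap (a point): Middle of the cap of that same tube (lime_2), on its axis, 50 mm from the mid-length point.
- purple_1_mid (a point): 50 ml screw-cap tube with a purple cap, lying loose on the worktop to the right of the rack. 114 mm long, 20 to 45 g; cap 33 mm across, 14 mm long; body about 29 mm across, with a cone at the other end. This point lies on its axis at mid-length (16 mm above what it lies on); the y axis runs along the tube towards the cap.
- purple_1_cap (a point): Middle of the cap of that same tube (purple_1), on its axis, 50 mm from the mid-length point.
- purple_2_mid (a point): 50 ml screw-cap tube with a purple cap, lying loose on the worktop to the right of the rack. 114 mm long, 20 to 45 g; cap 33 mm across, 14 mm long; body about 29 mm across, with a cone at the other end. This point lies on its axis at mid-length (16 mm above what it lies on); the y axis runs along the tube towards the cap.
- purple_2_cap (a point): Middle of the cap of that same tube (purple_2), on its axis, 50 mm from the mid-length point.
- purple_1: The same tube as purple_1_mid: its origin lies on the skin of the tube at mid-length (it goes round as the tube rolls); y axis towards the cap.
- purple_2: The same tube as purple_2_mid: origin on its skin at mid-length; y axis towards the cap.
- lime_1: The same tube as lime_1_mid: origin on its skin at mid-length; y axis towards the cap.
- lime_2: The same tube as lime_2_mid: origin on its skin at mid-length; y axis towards the cap.
- red_marker: Bystander: red and white marker pen, 133 x 14 x 13 mm, lying on the worktop. Origin under its middle.
- syringe: Bystander: syringe with a yellow tip cap, 128 x 30 x 20 mm, lying. Origin under its middle, y along it.
- petri_dish: Bystander: petri dish with beige agar, 90 mm across, 12 mm high. Origin under its centre.
- petri_dish_b: Bystander: a second such petri dish, 90 mm across, 13 mm high. Origin under its centre.
- tweezers: Bystander: steel tweezers, 130 x 18 x 10 mm, lying. Origin under their middle, y along them.
- lab_timer: Bystander: white square bench timer, 66 x 66 x 20 mm. Origin under its centre.

How it is judged:
By the outcome, as a careful person would: the job done as asked, in the order asked, and still so for the second after the job is handed in, with the robot touching nothing.
It also fails if it takes over 72 s, if anything falls off the work surface, if the arm or the gripper's body presses on something with over 40 N, if the wrist force passes 120 N, or if a joint passes its speed limit or range.

ROBOT

A 6-joint arm with a two-finger parallel gripper is mounted at the origin on a cart in front of the work surface, level with it; the furniture and walls round the work are solid. World frame = base frame: x ahead of the robot, y to its left, z up, the work surface at z = 0. Lengths are in mm, angles in rad, forces in N, time in s.
With the tool pointing down it reaches from about 300 to 850 mm from the base axis. Payload 4.2 kg.
Tool frame: the origin (TCP) lies midway between the tips of the shut fingers; the grasp point (between the pads) lies 19 mm behind it; y points along the fingers, x is the direction in which the jaws open and shut, and the axes are right-handed (so a half turn about y gives the same grasp; the last joint's range is limited). The gripper opens to 91 mm and grips with 3 to 60 N. Pads are 32 mm wide; open, the fingers measure 118 mm over their backs; the gripper's body (76 mm by 178 mm) begins 60 mm behind the grasp point.
Start: joints at [-1.245, 0.32, 1.565, -0, 1.257, -0.02], TCP at [194.9, -540.978, 213.976] pointing down, gripper open.
Joint ranges: [-3.11, 3.11], [-0.84, 2.01], [0.21, 2.61], [-1.34, 4.49], [0.05, 2.63], [-2.56, 2.56]. Speed limits (rad/s): [2.57, 2.57, 3.14, 3.14, 3.14, 3.14].

INTERFACE

Orientations are given as a rotation vector (axis times angle).
In Python, from workcell import status, read_camera, ticket gives the robot as it stands. The module is installed in compiled form; this text tells all that it offers.
- The arm moves only by the shell command python3 -m creep 'ROWS' [FORCE]. ROWS is JSON, one flat list of numbers, 7 for each row, row after row: the opening, from -1 (shut) to 1 (fully open), then the shift along the tool's x, y, z in m, then the turn, a rotation vector about the tool's x, y, z in rad. A call has exactly 8 rows; each row shifts and turns the pose as measured when the row begins, along the tool's axes as they then stand; what a row does not reach is not made up. A row lasts 1/12 s, in which the tool goes at most 41.7 mm and 7.16 degrees, less where a joint would pass 70% of its speed; a pose out of reach is approached as far as the arm can. A call is refused whole if a number of a shift passes 0.0417 or a number of a turn 0.125, either way. A call with a gripper value outside its range is refused whole. The fingers move at their own pace and stop on an object; FORCE is the grip in N (left out, the last holds). Time passes only in rows, so rows that do not move let the fingers close, or fill a call up. It gives the time, the measured TCP pose, the force and the opening at its end, in the units of the state.
- status.state(): the state, without advancing time (a new reading comes with each control period).
- read_camera(name): name is "scene" or "top" or "wrist"; returns a dict with "color" (400x640x3 uint8, red, green, blue), "z_map" (400x640 float32, mm along the optical axis (not along the pixel's ray), 0 where there is no reading), "vertical_fov" (degrees; the focal length in pixels is half the picture's height over the tangent of half this angle, whatever the lens; pixels are square), "cx", "cy" (the principal point, pixels), "xyz" and "rotation" of the camera in the world; the wrist camera has in their place "mount" (4x4, takes a point from camera to tool coordinates, whose origin is the TCP and whose axes are the tool frame's). Camera axes: x right, y up, looking along -z (the intrinsics and any distortion apply to the point x, -y, -z); pixel columns grow to the right and rows downward; lengths in mm; the calibration is good to about 2 mm. A picture is of the moment at which its call begins: read the wrist's pose just before it.
- ticket.close_job(): hands the job in, once; it reports no verdict.
The state is a dict: "clock": time; "joints": joint angles; "joint_vel": joint speeds; "joint_efforts": joint torques, N m; "tcp_pos": TCP position; "eef_rot": TCP orientation; "ft_force": force on the tool from outside, world axes, zero at the start; "wrist_torque": the same for the moment, N m; "grip_width": finger opening in mm.
Only numpy, scipy, OpenCV 4.12 (cv2) and the standard library are available. Lean on these libraries where they do the work, as an engineer would, in place of code of your own. Each camera call takes 0.05 s, during which the arm holds its last target.

## Working session

There is one attempt and no reset: what is moved stays moved. The work goes in short steps, Python scripts to look and compute and a shell command to move; the robot and the scene stay as the last step left them, time stands still between calls to the robot, and variables do not carry over. Pictures are saved under pics/ and viewed, and the job is handed in when it is done.

```bash
mkdir -p pics; ls; cat > h.py <<'E'
import numpy as np, cv2
from scipy.spatial.transform import Rotation as R
from workcell import status, read_camera, ticket
def cam(name):
    s=status.state(); c=read_camera(name)
    f=200/np.tan(np.radians(c['vertical_fov'])/2)
    if 'mount' in c:
        M=np.array(c['mount']); T=np.eye(4); T[:3,:3]=R.from_rotvec(s['eef_rot']).as_matrix(); T[:3,3]=s['tcp_pos']
        W=T@M
    else:
        W=np.eye(4); r=np.array(c['rotation'],float)
        W[:3,:3]=r if r.shape==(3,3) else R.from_rotvec(r).as_matrix(); W[:3,3]=c['xyz']
    c['W']=W; c['f']=f
    return c
def ray(c,u,v):
    d=np.array([(u-c['cx'])/c['f'],-(v-c['cy'])/c['f'],-1.]); return c['W'][:3,3], c['W'][:3,:3]@d
def plane(c,u,v,z):
    o,d=ray(c,u,v); return o+d*(z-o[2])/d[2]
def depthpt(c,u,v,k=1):
    z=c['z_map'][v-k:v+k+1,u-k:u+k+1]; z=z[z>0]
    o,d=ray(c,u,v); return o+d*np.median(z)
def proj(c,p):
    q=c['W'][:3,:3].T@(np.array(p)-c['W'][:3,3]); return c['cx']-c['f']*q[0]/q[2], c['cy']+c['f']*q[1]/q[2]
E
python3 - <<'E'
from h import *
s=status.state(); print(s)
for n in ['scene','top','wrist']:
    c=cam(n); print({k:v for k,v in c.items() if k not in('color','z_map')})
    cv2.imwrite(f'pics/{n}0.png',c['color'][:,:,::-1]); np.save(f'{n}0.npy',c,allow_pickle=True)
E
```

```text
pics
{'clock': 0.0, 'joints': array([-1.24501538e+00,  3.20297395e-01,  1.56568156e+00, -1.39909754e-07,
        1.25737422e+00, -1.99888771e-02]), 'joint_vel': array([ 0.00024816,  0.0005271 ,  0.00192662, -0.0006052 , -0.00083576,
       -0.00070138]), 'joint_efforts': array([ 2.09891390e-03, -4.12456870e+01, -2.31972027e+01,  7.26638851e-02,
        4.57082014e-02, -1.55248918e-04]), 'tcp_pos': array([ 194.72574075, -540.49085118,  213.11613368]), 'eef_rot': array([-1.35210174,  0.95185505, -0.94950693]), 'ft_force': array([ 0.87069884, -0.01472316,  1.23406092]), 'wrist_torque': array([-0.00735174, -0.00178408, -0.02315095]), 'grip_width': 91.28421462675162}
{'vertical_fov': 52.46367088340426, 'cx': 313.9500255835833, 'cy': 195.95251182965742, 'xyz': array([ -319.80958159, -1013.44516218,   747.99525031]), 'rotation': array([ 1.06206152, -0.36176344, -0.63372851]), 'W': array([[ 7.68618366e-01,  3.05392701e-01, -5.62104177e-01,
        -3.19809582e+02],
       [-6.39300193e-01,  3.35345630e-01, -6.91981626e-01,
        -1.01344516e+03],
       [-2.28269588e-02,  8.91223096e-01,  
[... 878 characters left out ...]
1,  6.18947004e-04, -2.12659403e-04,
        -5.32320472e-01],
       [-3.52747000e-04,  2.36040580e-01, -9.71743135e-01,
        -1.69711591e+02],
       [-5.51261253e-04,  9.71743002e-01,  2.36040748e-01,
         6.60738586e+01],
       [ 0.00000000e+00,  0.00000000e+00,  0.00000000e+00,
         1.00000000e+00]]), 'W': array([[ 3.38430400e-01,  9.14308568e-01,  2.22496533e-01,
         2.56818468e+02],
       [-9.40990620e-01,  3.29143157e-01,  7.87491957e-02,
        -5.17888518e+02],
       [-1.23214711e-03, -2.36018273e-01,  9.71747836e-01,
         3.82936415e+02],
       [ 0.00000000e+00,  0.00000000e+00,  0.00000000e+00,
         1.00000000e+00]]), 'f': np.float64(323.46947097336)}
```

View pics/scene0.png

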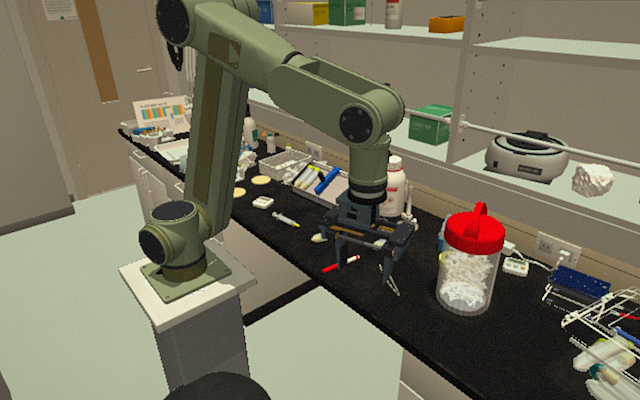

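View pics/top0.png

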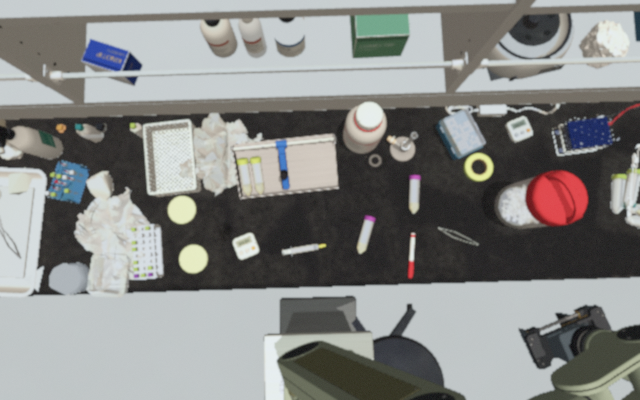

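View pics/wrist0.png

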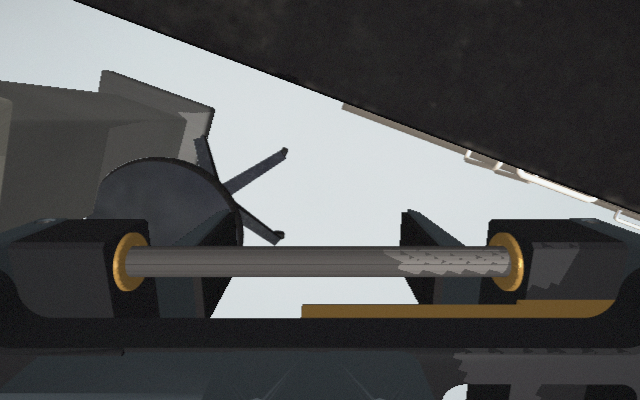

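```bash
python3 - <<'E'
from h import *
c=np.load('top0.npy',allow_pickle=True).item()
im=c['color'][120:280,220:470,::-1]
cv2.imwrite('pics/topz.png',cv2.resize(im,None,fx=3.2,fy=3.2,interpolation=cv2.INTER_CUBIC))
np.set_printoptions(precision=1,suppress=True)
hsv=cv2.cvtColor(c['color'],cv2.COLOR_RGB2HSV)
for n,lo,hi in [('purple',(135,80,60),(165,255,255)),('lime',(22,80,120),(45,255,255)),('blue',(100,120,60),(125,255,255))]:
    m=cv2.inRange(hsv,lo,hi); k,l,st,ce=cv2.connectedComponentsWithStats(m)
    for i in range(1,k):
        if st[i,4]>12: 
            u,v=ce[i]; print(n,st[i],ce[i],depthpt(c,int(round(u)),int(round(v))))
for u,v in [(415,200),(365,238),(300,160),(300,170),(300,180),(320,150),(237,145),(241,195),(330,165),(312,190),(285,165),(285,160),(284,180),(500,260),(300,260)]:
    print(u,v,depthpt(c,u,v))
E
```

```text
purple [409 174  12   6  59] [414.6 176.2] [ 603.8 -303.    32.5]
purple [364 214  12   8  60] [369.8 217.5] [ 486.  -164.4   30.4]
lime [130 123   6   5  26] [132.1 125. ] [769.  518.2  82.1]
lime [464 152  30  30 493] [478.6 166.7] [ 631.6 -508.8   -1.7]
lime [250 157  11   6  56] [255.  159.6] [651.7 161.8  99.1]
lime [237 158  11   7  64] [241.9 161. ] [649.6 198.2 100.6]
lime [637 169   3   5  13] [638.1 170.7] [ 593.  -936.1   69.7]
lime [ 50 172   5   5  19] [ 51.8 174.4] [635.4 754.6  65.9]
lime [613 174  14   5  55] [619.7 175.7] [ 584.8 -906.5   38.4]
lime [ 51 193   5   3  13] [ 53. 194.] [577.  750.3  64.8]
lime [319 244   7   4  26] [321.8 245.4] [408.2 -20.7  12.1]
blue [636  13   4  20  50] [637.7  21.9] [ 941.1 -828.8  256.9]
blue [ 83  40  44  31 686] [103.3  55.1] [866.5 484.3 313.5]
blue [125  55  16  15 121] [132.2  63.5] [859.6 429.8 282.7]
blue [129  78   7   5  20] [132.3  79.3] [830.  440.3 258.2]
blue [567 117  45  31 978] [588.8 132.3] [ 710.7 -803.3   74.6]
blue [276 141  11  30 195] [281.7 154.4] [666.3  85.2 100.9]
blue [ 56 162  33  41 554] [ 73.2 182.1] [620.4 727.5   8.4]
blue [282 177   7  12  58] [285.2 183. ] [589.1  81.2  64.9]
415 200 [ 532.7 -300.2   27.6]
365 238 [ 424.9 -147.4   27.6]
300 160 [656.1  36.3  61.3]
300 170 [629.   37.5  48.5]
300 180 [602.   38.8  32.5]
320 150 [681.1 -22.7  73.6]
237 145 [698.7 213.8  90.6]
241 195 [560.7 212.2  44.8]
330 165 [641.2 -51.   48.9]
312 190 [569.9   4.   40.4]
285 165 [637.2  78.4  87.7]
285 160 [651.2  77.9  89.8]
284 180 [597.8  83.8  66.3]
500 260 [ 348.1 -550.5    0.3]
300 260 [365.7  46.2  -0.2]
```

View pics/topz.png

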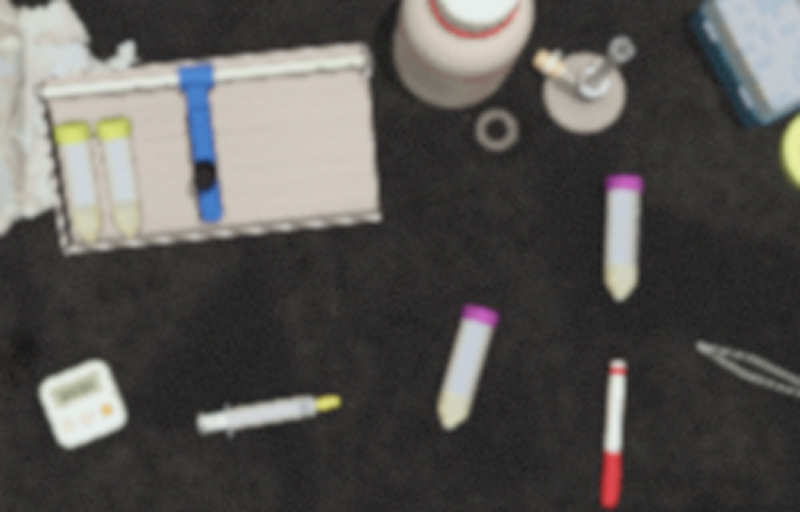

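```bash
python3 - <<'E'
from h import *
np.set_printoptions(precision=2,suppress=True)
c=np.load('top0.npy',allow_pickle=True).item()
def pts(us,vs):
    return np.array([depthpt(c,u,v,0) for u in us for v in vs if c['z_map'][v,u]>0])
P=pts(range(294,331),range(153,190))
for it in range(4):
    A=np.c_[P[:,:2],np.ones(len(P))]; k,*_=np.linalg.lstsq(A,P[:,2],rcond=None)
    r=P[:,2]-A@k; P=P[abs(r)<max(2.5*r.std(),1)]
print(len(P),r.std(),k)
n=np.array([-k[0],-k[1],1]); n/=np.linalg.norm(n)
print('tilt',np.degrees(np.arccos(n[2])),'yaw',np.degrees(np.arctan2(k[1],k[0])))
# knob + rod + purple profile
o=lambda u,v:depthpt(c,u,v,0)
for v in range(170,182): print(v,[tuple(np.round(o(u,v)).astype(int)) for u in range(280,289)])
hsv=cv2.cvtColor(c['color'],cv2.COLOR_RGB2HSV)
print(hsv[168:180,278:292,2])
E
```

```text
1279 2.414523168646122 [   0.5     0.04 -269.83]
tilt 26.698403471390524 yaw 4.626162998956258
170 [(np.int64(624), np.int64(93), np.int64(82)), (np.int64(621), np.int64(89), np.int64(100)), (np.int64(620), np.int64(86), np.int64(105)), (np.int64(620), np.int64(83), np.int64(103)), (np.int64(620), np.int64(80), np.int64(102)), (np.int64(620), np.int64(78), np.int64(103)), (np.int64(622), np.int64(75), np.int64(94)), (np.int64(628), np.int64(75), np.int64(62)), (np.int64(630), np.int64(73), np.int64(50))]
171 [(np.int64(619), np.int64(92), np.int64(96)), (np.int64(616), np.int64(88), np.int64(108)), (np.int64(616), np.int64(85), np.int64(111)), (np.int64(615), np.int64(82), np.int64(115)), (np.int64(615), np.int64(80), np.int64(114)), (np.int64(617), np.int64(78), np.int64(104)), (np.int64(618), np.int64(75), np.int64(100)), (np.int64(623), np.int64(74), np.int64(72)), (np.int64(627), np.int64(73), np.int64(47))]
172 [(np.int64(614), np.int64(91), np.int64(107)), (np.int64(611), np.int64(88), np.int64(120)), (np.int64(611), np.int64(84), np.int64(123)), (np.int64(612), np.int64(82), n
[... 3982 characters left out ...]
7 154 183 191 192 191 189 179 167 184 202 205 206]
 [183 140 140 161 162 161 159 164 164 162 178 201 206 206]
 [184 145 116 113 106  97  93 108 128 145 178 202 206 207]
 [193 160 103  69  50  44  40  55  79 118 174 201 206 206]
 [198 169 113  53  37  38  38  34  44 104 170 199 205 205]
 [199 173 117  56  43  48  45  41  42  97 167 197 204 206]
 [200 173 116  63  47  49  48  48  46  94 165 198 205 206]
 [199 170 113  63  48  47  49  45  55  99 154 193 205 206]
 [191 158 104  58  45  49  47  46  66 109 148 185 203 206]
 [186 152 111  66  46  45  46  50  88 132 155 178 202 206]
 [183 156 122  77  55  58  57  82 124 155 163 174 200 205]
 [183 157 128  91  84  92 105 129 160 173 165 172 199 204]]
```

```bash
cat >> h.py <<'E'
def tool():
    s=status.state(); return np.array(s['tcp_pos']),R.from_rotvec(s['eef_rot']).as_matrix(),s
def orient(yaw_deg,tilt_deg):
    """tool z = horizontal heading yaw raised by tilt, tool y = fingers (down), tips pitched away"""
    y,t=np.radians([yaw_deg,tilt_deg]); h=np.array([np.cos(y),np.sin(y),0]); up=np.array([0,0,1.])
    z=h*np.cos(t)+up*np.sin(t); yy=h*np.sin(t)-up*np.cos(t); x=np.cross(yy,z)
    return np.c_[x,yy,z]
def plan(p,Rt):
    p0,R0,s=tool(); rv=R.from_matrix(R0.T@Rt).as_rotvec(); d=np.array(p)-p0
    print('pos',p0.round(1),'z-axis',R0[:,2].round(3),'y-axis',R0[:,1].round(3),'F',np.round(s['ft_force'],1),'w',round(s['grip_width'],1),'t',round(s['clock'],2))
    print('joints',np.round(s['joints'],2))
    print('turn(now axes)',rv.round(3),'shift now-axes mm',(R0.T@d).round(1),'shift final-axes mm',(Rt.T@d).round(1))
E
python3 - <<'E'
from h import *
plan([520,85,300],orient(4.6,0))
E
```

```text
pos [ 194.8 -540.6  213.3] z-axis [0.941 0.339 0.   ] y-axis [-0.     0.001 -1.   ] F [-0.   0.   0.2] w 91.1 t 0.15
joints [-1.24  0.32  1.57 -0.    1.26 -0.02]
turn(now axes) [ 0.     0.266 -0.001] shift now-axes mm [-478.5  -86.   518. ] shift final-axes mm [-597.5  -86.7  374.3]
```

```bash
python3 -m creep '[1,0,-0.02,0.005,0,0.09,0, 1,-0.01,-0.02,0.015,0,0.09,0, 1,-0.02,-0.02,0.02,0,0.086,0, 1,-0.03,-0.02,0.02,0,0,0, 1,-0.032,-0.006,0.02,0,0,0, 1,-0.032,0,0.02,0,0,0, 1,-0.032,0,0.02,0,0,0, 1,-0.032,0,0.02,0,0,0]'; python3 -m creep '[1,-0.032,0,0.02,0,0,0, 1,-0.032,0,0.02,0,0,0, 1,-0.032,0,0.02,0,0,0, 1,-0.032,0,0.02,0,0,0, 1,-0.032,0,0.02,0,0,0, 1,-0.032,0,0.02,0,0,0, 1,-0.032,0,0.02,0,0,0, 1,-0.032,0,0.02,0,0,0]'; python3 -c "
from h import *
plan([520,85,300],orient(4.6,0))"
```

```text
clock: 0.82
tcp_pos: [318.9, -336.2, 299.5]
eef_rot: [-1.231, 1.175, -1.163]
ft_force: [0.9, 0.3, 0.4]
grip_width: 91.6
clock: 1.48
tcp_pos: [467.8, -57.3, 300.8]
eef_rot: [-1.23, 1.176, -1.166]
ft_force: [0.8, -0.6, 0.3]
grip_width: 91.2
pos [467.8 -57.3 300.8] z-axis [ 0.999  0.051 -0.002] y-axis [-0.002  0.006 -1.   ] F [ 0.8 -0.6  0.3] w 91.2 t 1.48
joints [-0.15  0.11  1.62  0.01  1.41  1.37]
turn(now axes) [ 0.002 -0.029 -0.007] shift now-axes mm [-139.4    1.6   59.4] shift final-axes mm [-137.6    0.8   63.4]
```

```bash
python3 -m creep '[1,-0.03,0,0.016,0,-0.028,0, 1,-0.03,0,0.016,0,0,-0.006, 1,-0.03,0,0.016,0,0,0, 1,-0.03,0,0.014,0,0,0, 1,-0.018,0,0.005,0,0,0, 1,-0.006,0,0,0,0,0, 1,0,0,0,0,0,0, 1,0,0,0,0,0,0]'; python3 - <<'E'
from h import *
plan([520,85,300],orient(4.6,0))
c=cam('wrist'); np.save('w1.npy',c,allow_pickle=True); cv2.imwrite('pics/w1.png',c['color'][:,:,::-1])
c=cam('top'); np.save('t1.npy',c,allow_pickle=True)
E
```

```text
clock: 2.15
tcp_pos: [526.5, 106.1, 297.6]
eef_rot: [-1.255, 1.146, -1.138]
ft_force: [-0.4, -0.7, -0.4]
grip_width: 91.2
pos [526.5 106.1 297.6] z-axis [ 0.996  0.091 -0.006] y-axis [-0.006  0.    -1.   ] F [-0.4 -0.7 -0.4] w 91.2 t 2.15
joints [0.18 0.22 1.49 0.   1.43 1.66]
turn(now axes) [ 0.006  0.011 -0.001] shift now-axes mm [20.4 -2.3 -8.4] shift final-axes mm [20.5 -2.4 -8.2]
```

View pics/w1.png

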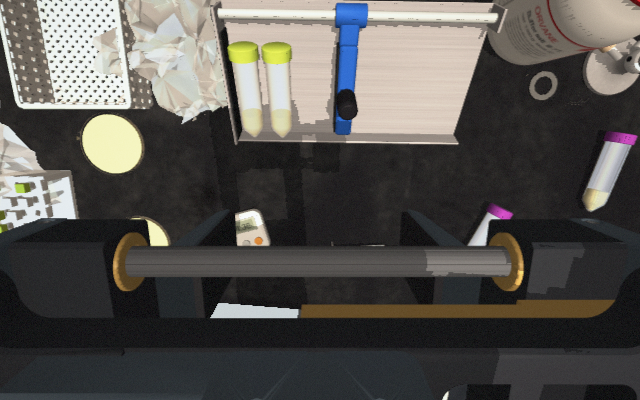

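```bash
python3 - <<'E'
from h import *
np.set_printoptions(precision=1,suppress=True)
c=np.load('w1.npy',allow_pickle=True).item()
im=c['color'][0:160,205:510,::-1]
cv2.imwrite('pics/w1z.png',cv2.resize(im,None,fx=2.6,fy=2.6,interpolation=cv2.INTER_CUBIC))
P=np.array([depthpt(c,u,v,0) for u in list(range(298,332))+list(range(370,450)) for v in range(30,125) if c['z_map'][v,u]>0])
for it in range(5):
    A=np.c_[P[:,:2],np.ones(len(P))]; k,*_=np.linalg.lstsq(A,P[:,2],rcond=None)
    r=P[:,2]-A@k; P=P[abs(r)<max(2.5*r.std(),1)]
n=np.array([-k[0],-k[1],1]); n/=np.linalg.norm(n)
print(len(P),r.std(),k,'tilt',np.degrees(np.arccos(n[2])),'yaw',np.degrees(np.arctan2(k[1],k[0])))
for u in (310,420):
  print(u,[(v,depthpt(c,u,v,0)) for v in range(126,150,2)])
E
```

```text
10551 0.8219289743117086 [   0.5    0.  -273.6] tilt 26.95990828763005 yaw 4.235254060546509
310 [(126, array([579.2, 122. ,  24.2])), (128, array([576.6, 121.8,  22.9])), (130, array([573.9, 121.6,  22.1])), (132, array([571.2, 121.4,  20.6])), (134, array([568.9, 121.1,  27.2])), (136, array([566.5, 120.8,  31.1])), (138, array([564.2, 120.5,  35.7])), (140, array([562. , 120.2,  40.5])), (142, array([556.2, 120.7,  -0.4])), (144, array([553.3, 120.5,  -1.8])), (146, array([550.6, 120.2,  -0.3])), (148, array([547.7, 120. ,  -1.1]))]
420 [(126, array([592.6, -24. ,  25.7])), (128, array([590. , -24.9,  24.2])), (130, array([587.4, -25.6,  23.5])), (132, array([584.8, -26.5,  22.1])), (134, array([582.1, -27.3,  20.7])), (136, array([579.6, -25.9,  26.8])), (138, array([577.2, -25.2,  30.3])), (140, array([574.9, -23.4,  37.5])), (142, array([572.5, -22.6,  41.3])), (144, array([567.7, -36.3,  -0.5])), (146, array([564.9, -36.8,  -0.4])), (148, array([562. , -37.4,  -0.9]))]
```

View pics/w1z.png

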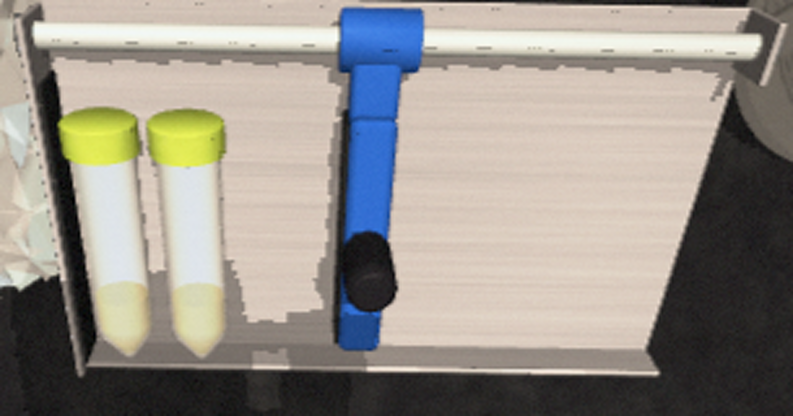

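```bash
python3 - <<'E'
from h import *
np.set_printoptions(precision=1,suppress=True)
c=np.load('w1.npy',allow_pickle=True).item()
yaw=np.radians(4.35); t=np.radians(27)
h=np.array([np.cos(yaw),np.sin(yaw),0]); bx=h*np.cos(t)+[0,0,np.sin(t)]; by=np.array([-np.sin(yaw),np.cos(yaw),0]); bz=np.cross(bx,by)
# plane offset from depth
P=np.array([depthpt(c,u,v,0) for u in list(range(298,332))+list(range(370,450)) for v in range(30,125) if c['z_map'][v,u]>0])
d0=np.median(P@bz)
def onb(u,v,h=0):
    o,d=ray(c,u,v); return o+d*(d0+h-o@bz)/(d@bz)
L=np.median([onb(u,132.7 if u<330 else 134.8)@bx for u in (310,420)])
print('ledge x',[onb(310,133)@bx,onb(420,134.8)@bx])
fl=[onb(205+a/2.6,b/2.6)@by for a,b in [(88,355),(62,130),(52,60)]]; print('flange y',fl)
rt=[onb(205+a/2.6,b/2.6)@by for a,b in [(648,350),(690,200)]]; print('right',rt)
Y=np.median(fl[:1]); 
O=bx*L+by*fl[0]+bz*d0; print('O',O)
M=np.eye(4); M[:3,:3]=np.c_[bx,by,bz]; M[:3,3]=O; np.save('bed.npy',M)
B=lambda p:M[:3,:3].T@(p-O)
# flange top edge depth & rod
for a,b in [(25,100),(40,250),(60,330)]:
    u,v=int(205+a/2.6),int(b/2.6); print('flg',B(depthpt(c,u,v,1)))
for u in (300,420): print('rod',B(depthpt(c,u,16,0)),B(depthpt(c,u,17,0)))
for u,v in [(250,70),(279,70),(244,55),(277,55)]: print('lime',B(depthpt(c,u,v,1)))
for u,v in [(350,75),(346,130)]: print('block top',B(depthpt(c,u,v,1)))
print('knob',[B(depthpt(c,u,v,1)) for u,v in [(347,109),(344,109),(351,109)]])
# edges on planes
print('block edges at h32, row 70:', [ (u,B(onb(u,70,32))) for u in (341,357)])
t=np.load('t1.npy',allow_pickle=True).item()
t0=np.load('top0.npy',allow_pickle=True).item()
o,d=ray(t0,283.8,174); k=(d0+75-o@bz)/(d@bz); print('knob top from top cam',B(o+d*k))
E
```

```text
ledge x [np.float64(523.5770039049875), np.float64(523.3762722717821)]
flange y [np.float64(175.34976702688428), np.float64(170.1817471705657), np.float64(169.70791852031485)]
right [np.float64(-118.03706391818196), np.float64(-114.65900879623757)]
O [562.6 218.6  20.1]
flg [102.1  27.3 -59.3]
flg [49.9 15.5 -1.1]
flg [ -3.4  18.9 -21.7]
rod [145.7 -88.4  20.5] [144.8 -88.3  20.3]
rod [ 147.5 -209.7   20.6] [ 146.1 -210.6   18.3]
lime [ 93.1 -32.3  27.2]
lime [ 94.5 -64.6  29.6]
lime [110.6 -28.9  32.3]
lime [110.9 -63.8  31.8]
block top [  91.  -142.6   31.6]
block top [  23.1 -143.    31.7]
knob [array([  72. , -138. ,   75.4]), array([  71.9, -134.9,   75.4]), array([  71.7, -142.2,   74.6])]
block edges at h32, row 70: [(341, array([  96.4, -132.4,   32. ])), (357, array([  96.6, -149.7,   32. ]))]
knob top from top cam [  74.3 -141.7   75. ]
```

```bash
cat >> h.py <<'E'
try:
    M=np.load('bed.npy'); BX=M[:3,:3]
    B=lambda p:(np.asarray(p)-M[:3,3])@M[:3,:3]
    Wd=lambda b:M[:3,:3]@np.array(b,float)+M[:3,3]
    YAW=4.35; OB=orient(YAW,27)
except Exception: pass
def cloud(c):
    v,u=np.mgrid[0:400,0:640]; z=c['z_map']; d=np.stack([(u-c['cx'])/c['f'],-(v-c['cy'])/c['f'],-np.ones_like(z)],-1)*z[...,None]
    P=d@c['W'][:3,:3].T+c['W'][:3,3]; P[z<=0]=np.nan; return P
E
python3 - <<'E'
from h import *
c=np.load('w1.npy',allow_pickle=True).item()
Q=B(cloud(c))[90:125,330:365].reshape(-1,3); Q=Q[(Q[:,2]>72)&(Q[:,2]<78)]
print(len(Q),Q.mean(0),Q.min(0),Q.max(0))
plan(Wd([68,-141,115]),OB)
E
```

```text
258 [  69.35027494 -138.45007883   74.44185086] [  59.51419794 -148.94104067   72.00873739] [  77.60110603 -127.95710189   76.86245756]
pos [526.4 105.4 297.9] z-axis [ 0.996  0.09  -0.006] y-axis [-0.006  0.001 -1.   ] F [0.3 0.4 0.1] w 91.5 t 2.25
joints [0.18 0.22 1.49 0.   1.43 1.66]
turn(now axes) [ 0.477  0.013 -0.004] shift now-axes mm [ 31.7 144.1  53.4] shift final-axes mm [ 30.8 152.8 -18.4]
```

```bash
python3 -m creep '[1,0.007,0.01,0,0.12,0.012,0, 1,0.007,0.01,0,0.12,0,0, 1,0.007,0.01,-0.002,0.12,0,0, 1,0.007,0.02,-0.004,0.117,0,0, 1,0,0.03,-0.004,0,0,0, 1,0,0.03,-0.004,0,0,0, 1,0,0.02,-0.004,0,0,0, 1,0,0,0,0,0,0]'; python3 - <<'E'
from h import *
plan(Wd([68,-138.5,41]),OB)
c=cam('wrist');cv2.imwrite('pics/w2.png',c['color'][:,:,::-1])
E
```

```text
clock: 2.92
tcp_pos: [556.5, 67.5, 173.2]
eef_rot: [-0.875, 0.82, -1.344]
ft_force: [-0.8, -0.2, -0.8]
grip_width: 91.0
pos [556.5  67.5 173.2] z-axis [0.889 0.056 0.455] y-axis [ 0.455  0.026 -0.89 ] F [-0.8 -0.2 -0.8] w 91.0 t 2.92
joints [ 0.12  0.13  2.04 -0.06  0.5   1.67]
turn(now axes) [-0.002 -0.012  0.009] shift now-axes mm [-12.8 103.3  13.8] shift final-axes mm [-11.7 103.4  14.1]
```

View pics/w2.png

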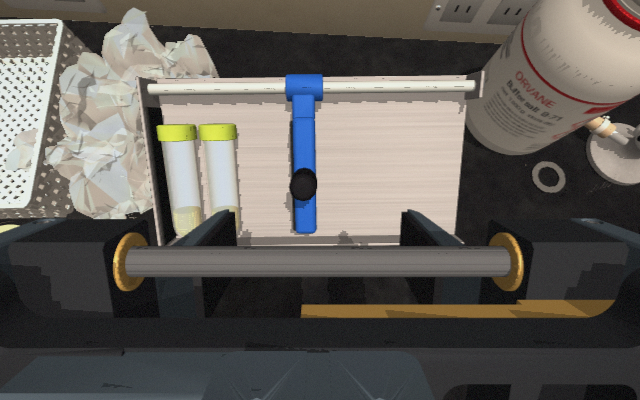

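```bash
python3 -m creep '[1,-0.006,0.018,0.007,0,-0.012,0, 1,-0.006,0.018,0.007,0,0,0.008, 1,0,0.018,0,0,0,0, 1,0,0.018,0,0,0,0, 1,0,0.015,0,0,0,0, 1,0,0.008,0,0,0,0, 1,0,0.006,0,0,0,0, 1,0,0,0,0,0,0]'; python3 - <<'E'
from h import *
plan(Wd([68,-138.5,41]),OB)
E
```

```text
clock: 3.63
tcp_pos: [626.1, 78.6, 106.1]
eef_rot: [-0.855, 0.796, -1.346]
ft_force: [-0.2, -0.3, -0.3]
grip_width: 91.1
pos [626.1  78.6 106.1] z-axis [0.875 0.061 0.48 ] y-axis [ 0.479  0.032 -0.877] F [-0.2 -0.3 -0.3] w 91.1 t 3.63
joints [ 0.12  0.31  2.01 -0.08  0.32  1.7 ]
turn(now axes) [-0.03  -0.006  0.005] shift now-axes mm [ -5.9  11.1 -18.4] shift final-axes mm [ -6.   11.6 -18. ]
```

```bash
python3 -m creep '[1,-0.003,0,-0.009,-0.015,0,0, 1,-0.003,0,-0.008,-0.014,0,0, 1,0,0.004,-0.002,0,0,0, 1,0,0.004,0,0,0,0, 1,0,0.003,0,0,0,0, 1,0,0,0,0,0,0, 0.3,0,0,0,0,0,0, 0,0,0,0,0,0,0]' 20; python3 - <<'E'
from h import *
plan(Wd([68,-138.5,41]),OB)
E
```

```text
clock: 4.3
tcp_pos: [613.2, 84.2, 90.1]
eef_rot: [-0.875, 0.815, -1.338]
ft_force: [0.2, 0.3, -0.4]
grip_width: 81.1
pos [613.2  84.2  90.1] z-axis [0.887 0.061 0.457] y-axis [ 0.456  0.03  -0.889] F [ 0.2  0.3 -0.4] w 81.1 t 4.3
joints [ 0.14  0.32  2.03 -0.1   0.31  1.73]
turn(now axes) [-0.004 -0.006  0.005] shift now-axes mm [0.6 3.1 0.3] shift final-axes mm [0.6 3.1 0.3]
```

Good. Close on the knob.

```bash
python3 -m creep '[-1,0,0.002,0,0,0,0, -1,0,0,0,0,0,0, -1,0,0,0,0,0,0, -1,0,0,0,0,0,0, -1,0,0,0,0,0,0, -1,0,0,0,0,0,0, -1,0,0,0,0,0,0, -1,0,0,0,0,0,0]' 25; python3 - <<'E'
from h import *
plan(Wd([68,-138.5,41]),OB)
E
```

```text
clock: 4.97
tcp_pos: [614.7, 84.2, 88.4]
eef_rot: [-0.874, 0.815, -1.339]
ft_force: [0.6, 0.6, -0.2]
grip_width: 27.6
pos [614.7  84.2  88.4] z-axis [0.887 0.061 0.458] y-axis [ 0.457  0.03  -0.889] F [ 0.6  0.6 -0.2] w 27.6 t 4.97
joints [ 0.13  0.33  2.03 -0.1   0.31  1.73]
turn(now axes) [-0.005 -0.006  0.005] shift now-axes mm [ 0.4  0.9 -0.3] shift final-axes mm [ 0.4  0.9 -0.3]
```

```bash
python3 -m creep '[-1,0,0,0,0,0,0, -1,0,0,0,0,0,0, -1,0.006,0,0,0,0,0, -1,0.012,0,0,0,0,0, -1,0.015,0,0,0,0,0, -1,0.015,0,0,0,0,0, -1,0.015,0,0,0,0,0, -1,0.012,0,0,0,0,0]' 25; python3 - <<'E'
from h import *
plan(Wd([68,-257,41]),OB); print(B(tool()[0]))
E
```

```text
clock: 5.63
tcp_pos: [620.2, 12.8, 88.5]
eef_rot: [-0.872, 0.814, -1.332]
ft_force: [0.9, 4.6, -0.0]
grip_width: 21.0
pos [620.2  12.8  88.5] z-axis [0.886 0.064 0.459] y-axis [ 0.458  0.037 -0.888] F [ 0.9  4.6 -0. ] w 21.0 t 5.63
joints [-0.02  0.33  2.03  0.16  0.31  1.34]
turn(now axes) [-0.006 -0.003 -0.002] shift now-axes mm [47.4  0.9 -0.1] shift final-axes mm [47.4  0.9 -0.3]
[  68.29222819 -209.58727178   41.94752857]
```

```bash
python3 -m creep '[-1,0.01,0,0,0,0,0, -1,0.01,0,0,0,0,0, -1,0.01,0,0,0,0,0, -1,0.008,0,0,0,0,0, -1,0.006,0,0,0,0,0, -1,0.005,0,0,0,0,0, -1,0.004,0,0,0,0,0, -1,0.004,0,0,0,0,0]' 25; python3 - <<'E'
from h import *
plan(Wd([68,-267,41]),OB); print(B(tool()[0]))
E
```

```text
clock: 6.3
tcp_pos: [624.1, -41.9, 88.4]
eef_rot: [-0.866, 0.823, -1.326]
ft_force: [7.7, 34.2, -0.4]
grip_width: 21.6
pos [624.1 -41.9  88.4] z-axis [0.888 0.059 0.457] y-axis [ 0.455  0.045 -0.889] F [ 7.7 34.2 -0.4] w 21.6 t 6.3
joints [-0.14  0.34  2.01  0.33  0.34  1.07]
turn(now axes) [-0.003 -0.009 -0.01 ] shift now-axes mm [ 2.6  0.9 -0.1] shift final-axes mm [ 2.5  0.9 -0.1]
[  68.08409628 -264.45077123   41.94696229]
```

```bash
python3 -m creep '[-0.3,0,0,0,0,0,0, 0,0,0,0,0,0,0, 0,0,0,0,0,0,0, 0,0,-0.01,0,0,0,0, 0,0,-0.03,0,0,0,0, 0,0,-0.04,0,0,0,0, 0.2,0,-0.04,0,0,0,0, 0.2,0,-0.02,0,0,0,0]'; python3 - <<'E'
from h import *
np.set_printoptions(precision=1,suppress=True)
print(B(tool()[0]))
c=cam('wrist');cv2.imwrite('pics/w3.png',c['color'][:,:,::-1]);np.save('w3.npy',c,allow_pickle=True)
c=cam('top');np.save('t3.npy',c,allow_pickle=True); cv2.imwrite('pics/t3.png',c['color'][:,:,::-1])
plan([480,-155,200],orient(-15,0))
E
```

```text
clock: 6.97
tcp_pos: [555.9, -48.7, 212.6]
eef_rot: [-0.876, 0.833, -1.322]
ft_force: [1.1, -0.8, 0.4]
grip_width: 53.9
[  63.4 -266.1  183.8]
pos [557.2 -48.9 213.5] z-axis [0.9 0.1 0.4] y-axis [ 0.4  0.  -0.9] F [0.5 0.6 0.3] w 54.7 t 7.07
joints [-0.2  0.1  2.   0.2  0.7  1.2]
turn(now axes) [-0.5  0.3 -0.1] shift now-axes mm [100.4 -27.1 -81.1] shift final-axes mm [122.5  13.5 -47.1]
```

View pics/w3.png

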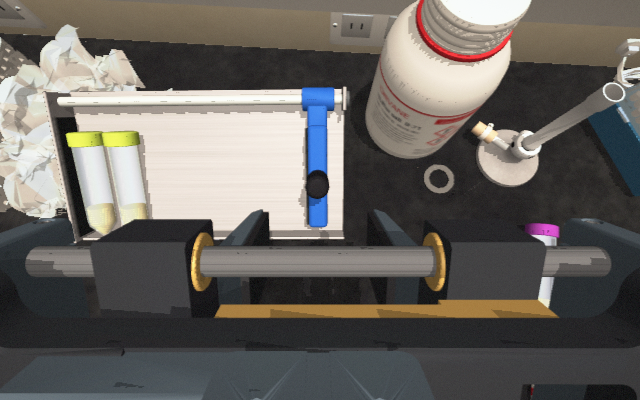

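View pics/t3.png

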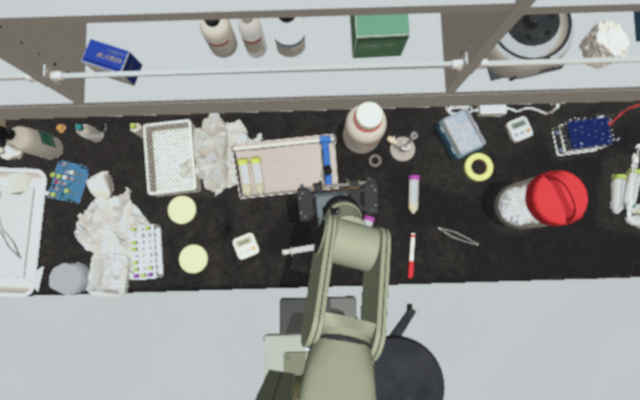

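```bash
cat >> h.py <<'E'
def tube(c,u0,u1,v0,v1):
    """blob of bright pixels in box -> rays onto z=16 plane -> PCA axis, ends; cap end by purple"""
    sub=c['color'][v0:v1,u0:u1]; hsv=cv2.cvtColor(sub,cv2.COLOR_RGB2HSV)
    m=(hsv[...,2]>110).astype(np.uint8); k,l,st,ce=cv2.connectedComponentsWithStats(m)
    i=1+np.argmax(st[1:,4]); v,u=np.nonzero(l==i)
    P=np.array([plane(c,a+u0,b+v0,16)[:2] for a,b in zip(u,v)])
    # two edges: centre line via minAreaRect of the outline
    m0=P.mean(0); w,V=np.linalg.eigh(np.cov((P-m0).T)); ax=V[:,1]
    pm=cv2.inRange(hsv,(135,70,50),(168,255,255)); pv,pu=np.nonzero(pm); q=np.array([plane(c,a+u0,b+v0,16)[:2] for a,b in zip(pu,pv)]).mean(0)
    if (q-m0)@ax<0: ax=-ax
    s=(P-m0)@ax; n=np.array([-ax[1],ax[0]]); tt=(P-m0)@n
    mid=m0+ax*(s.max()+s.min())/2+n*(np.percentile(tt,1)+np.percentile(tt,99))/2
    zz=cloud(c)[v+v0,u+u0,2]
    return dict(mid=mid.round(1),yaw=round(float(np.degrees(np.arctan2(ax[1],ax[0]))),1),len=round(float(np.ptp(s)),1),wid=round(float(np.percentile(tt,99)-np.percentile(tt,1)),1),cap=q.round(1),capdist=round(float((q-mid)@ax),1),ztop=round(float(np.nanpercentile(zz,95)),1))
E
python3 - <<'E'
from h import *
c=np.load('top0.npy',allow_pickle=True).item()
print(tube(c,350,382,205,262)); print(tube(c,400,430,168,220))
E
```

```text
{'mid': array([ 436.3, -148.7]), 'yaw': -18.6, 'len': 116.4, 'wid': 29.4, 'cap': array([ 485.3, -165.7]), 'capdist': 51.9, 'ztop': 31.8}
{'mid': array([ 552.8, -301. ]), 'yaw': -6.2, 'len': 116.3, 'wid': 30.0, 'cap': array([ 605.8, -305.4]), 'capdist': 53.2, 'ztop': 32.1}
```

```bash
python3 -c "
from h import *
plan([360,-123,220],orient(-18.6,0))"
```

```text
pos [557.2 -48.9 213.5] z-axis [0.892 0.059 0.449] y-axis [ 0.447  0.044 -0.894] F [0.5 0.6 0.3] w 54.7 t 7.07
joints [-0.18  0.09  1.96  0.21  0.65  1.18]
turn(now axes) [-0.457  0.387 -0.105] shift now-axes mm [  59.5  -97.2 -177.3] shift final-axes mm [ 133.1   -6.5 -163.2]
```

```bash
python3 -m creep '[1,0.012,-0.014,-0.02,-0.076,0.0645,-0.0175, 1,0.015,-0.012,-0.024,-0.076,0.0645,-0.0175, 1,0.018,-0.01,-0.024,-0.076,0.0645,-0.0175, 1,0.02,-0.006,-0.024,-0.076,0.0645,-0.0175, 1,0.02,-0.002,-0.024,-0.076,0.0645,-0.0175, 1,0.02,0,-0.02,-0.076,0.0645,-0.0175, 1,0.01,0,-0.01,0,0,0, 1,0,0,0,0,0,0]'; python3 - <<'E'
from h import *
plan([360,-123,220],orient(-18.6,0))
c=cam('wrist');cv2.imwrite('pics/w4.png',c['color'][:,:,::-1]);np.save('w4.npy',c,allow_pickle=True)
E
```

```text
clock: 7.73
tcp_pos: [376.6, -150.3, 213.9]
eef_rot: [-1.051, 1.48, -1.45]
ft_force: [-0.2, 0.4, -0.2]
grip_width: 91.1
pos [ 376.6 -150.3  213.9] z-axis [ 0.94  -0.339 -0.028] y-axis [-0.029 -0.    -1.   ] F [-0.2  0.4 -0.2] w 91.1 t 7.73
joints [-0.4   0.06  1.9  -0.01  1.21  1.52]
turn(now axes) [ 0.028 -0.021  0.01 ] shift now-axes mm [-20.   -5.7 -25.1] shift final-axes mm [-20.6  -6.1 -24.5]
```

View pics/w4.png

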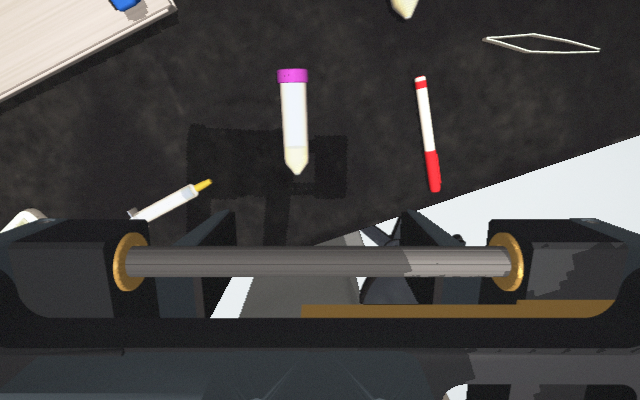

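```bash
python3 - <<'E'
from h import *
c=np.load('w4.npy',allow_pickle=True).item()
r=tube(c,262,325,55,182); print(r)
mid=r['mid']
plan([mid[0],mid[1],60],orient(r['yaw'],0))
E
```

```text
{'mid': array([ 436.4, -146.1]), 'yaw': -18.0, 'len': 114.0, 'wid': 27.8, 'cap': array([ 483.9, -161.7]), 'capdist': 50.1, 'ztop': 30.3}
pos [ 377.9 -150.1  213.8] z-axis [ 0.94  -0.339 -0.026] y-axis [-0.028 -0.    -1.   ] F [ 0.3 -0.3 -0.2] w 90.8 t 7.78
joints [-0.4   0.07  1.89 -0.01  1.21  1.52]
turn(now axes) [ 0.026 -0.032  0.009] shift now-axes mm [-25.  152.2  57.7] shift final-axes mm [-21.8 153.8  54.4]
```

```bash
python3 -m creep '[0.5,-0.004,0.015,0.012,0.013,-0.016,0.005, 0.5,-0.006,0.02,0.012,0.013,-0.016,0.004, 0.4,-0.006,0.024,0.012,0,0,0, 0.4,-0.005,0.024,0.01,0,0,0, 0.4,0,0.022,0.005,0,0,0, 0.4,0,0.016,0,0,0,0, 0.4,0,0.01,0,0,0,0, 0.4,0,0,0,0,0,0]'; python3 - <<'E'
from h import *
plan([436.4,-147,5],orient(-18.2,0))
E
```

```text
clock: 8.45
tcp_pos: [441.6, -143.9, 74.6]
eef_rot: [-1.038, 1.427, -1.438]
ft_force: [-1.0, -0.5, 1.2]
grip_width: 63.8
pos [ 441.6 -143.9   74.6] z-axis [ 0.952 -0.306  0.01 ] y-axis [ 0.01  -0.001 -1.   ] F [-1.  -0.5  1.2] w 63.8 t 8.45
joints [-0.34  0.29  2.02  0.    0.83  1.54]
turn(now axes) [-0.01   0.007 -0.003] shift now-axes mm [ 4.7 69.5 -4.7] shift final-axes mm [ 4.6 69.6 -4. ]
```

```bash
python3 -m creep '[0.4,0.002,0.016,-0.002,-0.01,0.007,0, 0.4,0.002,0.016,-0.002,0,0,0, 0.4,0,0.014,0,0,0,0, 0.4,0,0.01,0,0,0,0, 0.4,0,0.006,0,0,0,0, 0.4,0,0.003,0,0,0,0, 0.4,0,0,0,0,0,0, 0.4,0,0,0,0,0,0]'; python3 - <<'E'
from h import *
plan([436.4,-147,5],orient(-18.2,0))
E
```

```text
clock: 9.12
tcp_pos: [442.8, -144.7, 8.3]
eef_rot: [-1.036, 1.432, -1.438]
ft_force: [-0.4, 0.8, -0.5]
grip_width: 64.0
pos [ 442.8 -144.7    8.3] z-axis [ 0.951 -0.309  0.007] y-axis [ 0.008  0.001 -1.   ] F [-0.4  0.8 -0.5] w 64.0 t 9.12
joints [-0.34  0.39  2.08  0.01  0.66  1.54]
turn(now axes) [-0.007  0.003 -0.004] shift now-axes mm [ 4.1  3.2 -5.5] shift final-axes mm [ 4.2  3.3 -5.4]
```

```bash
python3 -m creep '[0.4,0.004,0.002,-0.005,0,0,0, 0.4,0,0.001,0,0,0,0, 0.2,0,0,0,0,0,0, 0,0,0,0,0,0,0, -0.2,0,0,0,0,0,0, -0.5,0,0,0,0,0,0, -0.6,0,0,0,0,0,0, -0.6,0,0,0,0,0,0]' 12; python3 - <<'E'
from h import *
plan([436.4,-147,5],orient(-18.2,0))
E
```

```text
clock: 9.78
tcp_pos: [438.2, -148.0, 7.6]
eef_rot: [-1.032, 1.427, -1.442]
ft_force: [0.0, 0.7, -0.5]
grip_width: 27.3
pos [ 438.2 -148.     7.6] z-axis [ 0.951 -0.309  0.013] y-axis [ 0.014 -0.001 -1.   ] F [ 0.   0.7 -0.5] w 27.3 t 9.78
joints [-0.35  0.39  2.1   0.01  0.65  1.53]
turn(now axes) [-0.013  0.003 -0.003] shift now-axes mm [-0.4  2.6 -2. ] shift final-axes mm [-0.4  2.6 -2. ]
```

```bash
python3 -m creep '[-1,0,0,0,0,0,0, -1,0,0,0,0,0,0, -1,0,-0.01,0,0,0,0, -1,0,-0.03,0,0,0,0, -1,0,-0.04,0,0,0,0, -1,0,-0.04,0,0,0,0, -1,0,-0.04,0,0,0,0, -1,0,-0.03,0,0,0,0]' 15; python3 - <<'E'
from h import *
print(Wd([64,-116,110]))
plan(Wd([64,-116,110]),OB)
c=cam('wrist');cv2.imwrite('pics/w5.png',c['color'][:,:,::-1])
c=cam('scene');cv2.imwrite('pics/s5.png',c['color'][:,:,::-1])
E
```

```text
clock: 10.45
tcp_pos: [430.3, -145.8, 197.5]
eef_rot: [-1.046, 1.446, -1.428]
ft_force: [0.6, -0.7, -0.3]
grip_width: 27.2
[578.43313106 103.52149947 147.15661652]
pos [ 430.3 -145.8  197.5] z-axis [ 0.951 -0.309 -0.009] y-axis [-0.008  0.007 -1.   ] F [ 0.6 -0.7 -0.3] w 27.2 t 10.45
joints [-0.35  0.15  1.84  0.    1.16  1.53]
turn(now axes) [ 0.474 -0.385  0.086] shift now-axes mm [-282.7   51.    64.3] shift final-axes mm [-237.3  120.5  125.6]
```

View pics/w5.png

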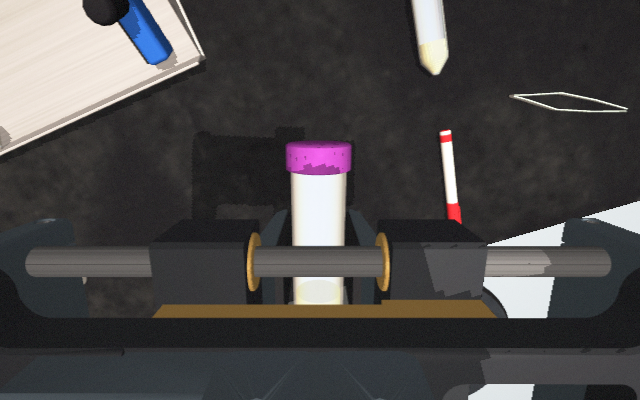

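View pics/s5.png

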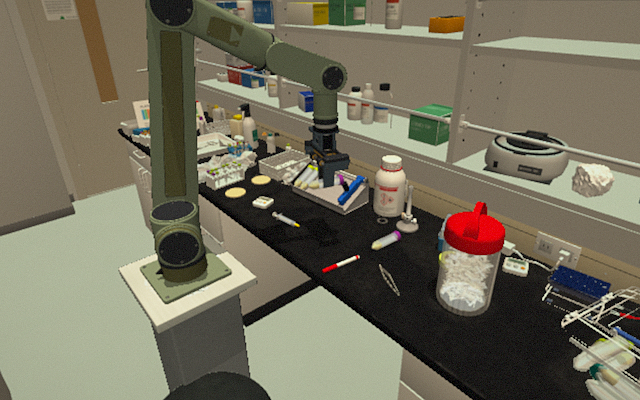

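```bash
python3 -m creep '[-1,-0.02,0,0.008,0.079,-0.064,0.0143, -1,-0.026,0,0.008,0.079,-0.064,0.0143, -1,-0.03,0.002,0.01,0.079,-0.064,0.0143, -1,-0.03,0.004,0.01,0.079,-0.064,0.0143, -1,-0.03,0.006,0.01,0.079,-0.064,0.0143, -1,-0.03,0.008,0.01,0.079,-0.064,0.0143, -1,-0.02,0.008,0.01,0,0,0, -1,-0.01,0,0.005,0,0,0]'; python3 - <<'E'
from h import *
plan(Wd([64,-116,60]),OB); print(B(tool()[0]))
E
```

```text
clock: 11.22
tcp_pos: [527.7, 44.5, 187.8]
eef_rot: [-0.873, 0.787, -1.332]
ft_force: [0.9, -0.0, -0.3]
grip_width: 26.9
pos [527.7  44.5 187.8] z-axis [0.878 0.081 0.473] y-axis [ 0.472  0.032 -0.881] F [ 0.9 -0.  -0.3] w 26.9 t 11.22
joints [0.06 0.06 2.09 0.01 0.5  1.53]
turn(now axes) [-0.021  0.015  0.004] shift now-axes mm [-55.  111.7  29. ] shift final-axes mm [-55.  111.2  30.6]
[  33.4109724  -171.0055328   171.21977525]
```

```bash
python3 -m creep '[-1,-0.012,0.01,0.008,-0.02,0.015,0.004, -1,-0.014,0.012,0.008,0,0,0, -1,-0.014,0.016,0.008,0,0,0, -1,-0.01,0.018,0.003,0,0,0, -1,0,0.018,0,0,0,0, -1,0,0.012,0,0,0,0, -1,0,0.005,0,0,0,0, -1,0,0,0,0,0,0]'; python3 - <<'E'
from h import *
plan(Wd([64,-116,40]),OB); print(B(tool()[0]))
c=cam('wrist');cv2.imwrite('pics/w6.png',c['color'][:,:,::-1]);np.save('w6.npy',c,allow_pickle=True)
E
```

```text
clock: 11.88
tcp_pos: [582.8, 106.4, 104.0]
eef_rot: [-0.897, 0.825, -1.318]
ft_force: [-0.5, 0.3, -0.7]
grip_width: 27.4
pos [582.8 106.4 104. ] z-axis [0.896 0.075 0.437] y-axis [ 0.435  0.036 -0.9  ] F [-0.5  0.3 -0.7] w 27.4 t 11.88
joints [ 0.19  0.27  2.05 -0.13  0.37  1.78]
turn(now axes) [ 0.019  0.006 -0.003] shift now-axes mm [ 2.7 29.2 16.1] shift final-axes mm [ 2.5 29.5 15.5]
[  48.46597464 -113.49792183   69.50178808]
```

View pics/w6.png

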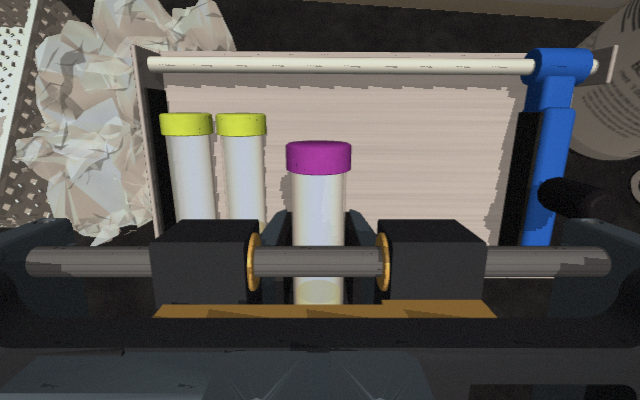

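```bash
cat >> h.py <<'E'
def caps(c,names=('lime','purple')):
    Q=B(cloud(c)); hsv=cv2.cvtColor(c['color'],cv2.COLOR_RGB2HSV)
    rg={'lime':((22,90,90),(45,255,255)),'purple':((135,70,50),(168,255,255))}
    for n in names:
        m=cv2.inRange(hsv,*rg[n]); k,l,st,ce=cv2.connectedComponentsWithStats(m)
        for i in range(1,k):
            if st[i,4]<150: continue
            q=Q[l==i]; q=q[np.isfinite(q[:,0])]
            if len(q)<40: continue
            lo,hi=np.percentile(q,3,axis=0),np.percentile(q,97,axis=0)
            if abs((lo+hi)[1]/2)>320 or hi[2]>400: continue
            print(n,ce[i].round(0),'x',lo[0].round(1),hi[0].round(1),'y',lo[1].round(1),hi[1].round(1),'ymid',((lo+hi)/2)[1].round(1),'ztop',hi[2].round(1))
E
python3 - <<'E'
from h import *
caps(np.load('w6.npy',allow_pickle=True).item()); caps(np.load('w3.npy',allow_pickle=True).item()); caps(np.load('w1.npy',allow_pickle=True).item())
E
python3 -m creep '[-1,0.002,0.003,0.006,0.018,0.006,-0.003, -1,0,0.006,0.006,0,0,0, -1,0,0.006,0.002,0,0,0, -1,0,0.006,0,0,0,0, -1,0,0.004,0,0,0,0, -1,0,0.002,0,0,0,0, -1,0,0,0,0,0,0, -1,0,0,0,0,0,0]'; python3 - <<'E'
from h import *
plan(Wd([64,-116,8]),OB); print(B(tool()[0]))
E
```

```text
lime [185. 124.] x 102.4 115.6 y -40.1 -12.9 ymid -26.5 ztop 33.1
lime [240. 124.] x 102.5 115.8 y -76.6 -48.2 ymid -62.4 ztop 33.1
purple [318. 157.] x 89.6 102.3 y -127.4 -98.6 ymid -113.0 ztop 92.3
lime [102. 138.] x 102.5 115.7 y -76.8 -16.3 ymid -46.5 ztop 33.0
lime [243.  52.] x 102.7 116.1 y -40.2 -11.3 ymid -25.8 ztop 33.1
lime [276.  53.] x 102.7 116.1 y -75.9 -47.6 ymid -61.8 ztop 33.1
purple [499. 212.] x -101.0 158.5 y -387.8 -162.1 ymid -274.9 ztop 322.4
clock: 12.6
tcp_pos: [610.5, 105.1, 87.5]
eef_rot: [-0.874, 0.813, -1.333]
ft_force: [-0.1, 1.0, -0.0]
grip_width: 27.3
pos [610.5 105.1  87.5] z-axis [0.886 0.065 0.459] y-axis [ 0.457  0.034 -0.889] F [-0.1  1.  -0. ] w 27.3 t 12.6
joints [ 0.18  0.33  2.03 -0.16  0.31  1.81]
turn(now axes) [-0.005 -0.002  0.001] shift now-axes mm [-0.9 34.3 -1.7] shift final-axes mm [-0.9 34.3 -1.5]
[  65.54416618 -116.90332128   42.28544313]
```

```bash
python3 -m creep '[-1,0,0.006,-0.001,0,0,0, -1,0,0.006,-0.001,0,0,0, -1,0,0.006,-0.001,0,0,0, -1,0,0.005,0,0,0,0, -1,0,0.002,0,0,0,0, -1,0,0.001,0,0,0,0, -1,0,0,0,0,0,0, -1,0,0,0,0,0,0]'; python3 - <<'E'
from h import *
plan(Wd([62.5,-116,10]),OB); print(B(tool()[0]))
c=cam('wrist'); caps(c)
E
```

```text
clock: 13.27
tcp_pos: [620.5, 106.0, 60.1]
eef_rot: [-0.875, 0.813, -1.333]
ft_force: [0.0, 0.5, -0.6]
grip_width: 27.3
pos [620.5 106.   60.1] z-axis [0.886 0.066 0.458] y-axis [ 0.457  0.034 -0.889] F [ 0.   0.5 -0.6] w 27.3 t 13.27
joints [ 0.18  0.38  2.04 -0.19  0.25  1.84]
turn(now axes) [-0.005 -0.002  0.   ] shift now-axes mm [-0.7  3.3  0.4] shift final-axes mm [-0.7  3.3  0.4]
[  62.07079352 -116.73454019   13.31476275]
lime [135. 156.] x 102.7 115.9 y -40.0 -13.7 ymid -26.9 ztop 33.0
lime [208. 156.] x 102.7 115.9 y -76.2 -48.6 ymid -62.4 ztop 33.1
purple [318. 157.] x 102.7 115.7 y -131.0 -102.1 ymid -116.5 ztop 37.2
```

```bash
python3 -m creep '[-1,0,0.0015,0,0,0,0, -1,0,0.001,0,0,0,0, -1,0,0.001,0,0,0,0, -1,0,0.0005,0,0,0,0, -1,0,0,0,0,0,0, -1,0,0,0,0,0,0, -1,0,0,0,0,0,0, -1,0,0,0,0,0,0]'; python3 - <<'E'
from h import *
plan(Wd([62.5,-116,9]),OB); print(B(tool()[0]), tool()[2]['ft_force']@BX)
c=cam('wrist'); caps(c)
E
```

```text
clock: 13.98
tcp_pos: [622.6, 106.1, 57.2]
eef_rot: [-0.873, 0.812, -1.333]
ft_force: [0.7, 0.0, 0.1]
grip_width: 27.5
pos [622.6 106.1  57.2] z-axis [0.886 0.065 0.459] y-axis [ 0.458  0.034 -0.888] F [0.7 0.  0.1] w 27.5 t 13.98
joints [ 0.18  0.39  2.04 -0.19  0.24  1.85]
turn(now axes) [-0.006 -0.002  0.   ] shift now-axes mm [-0.7  0.8 -0.1] shift final-axes mm [-0.7  0.8 -0.1]
[  62.61553467 -116.73211181    9.76167998] [ 0.72549403 -0.03945905 -0.21501985]
lime [206. 158.] x 102.7 115.9 y -76.3 -48.5 ymid -62.4 ztop 33.0
lime [131. 158.] x 102.6 115.9 y -40.0 -13.9 ymid -26.9 ztop 33.0
purple [318. 157.] x 103.2 116.3 y -131.0 -102.1 ymid -116.6 ztop 33.8
```

```bash
python3 -m creep '[-1,0,0.0008,0,0,0,0, -1,0,0.0008,0,0,0,0, -1,0,0,0,0,0,0, -1,0,0.0008,0,0,0,0, -1,0,0,0,0,0,0, -1,0,0,0,0,0,0, -1,0,0,0,0,0,0, -1,0,0,0,0,0,0]'; python3 - <<'E'
from h import *
np.set_printoptions(suppress=True)
print(B(tool()[0]), tool()[2]['ft_force']@BX)
c=cam('wrist'); caps(c); print(tool()[2]['ft_force']@BX)
E
```

```text
clock: 14.7
tcp_pos: [623.3, 106.2, 56.1]
eef_rot: [-0.873, 0.811, -1.333]
ft_force: [0.1, -0.7, 0.2]
grip_width: 27.5
[  62.68391237 -116.70535399    8.46471615] [ 0.09448264 -0.75135373  0.19292881]
lime [130. 159.] x 102.6 115.8 y -40.0 -13.8 ymid -26.9 ztop 33.0
lime [205. 159.] x 102.6 115.9 y -76.3 -48.3 ymid -62.3 ztop 33.0
purple [318. 157.] x 103.2 116.3 y -130.9 -102.0 ymid -116.5 ztop 32.8
[ 0.01331815 -0.28018511  1.14067788]
```

```bash
python3 -m creep '[-1,0,0.0008,0,0,0,0, -1,0,0.0006,0,0,0,0, -1,0,0,0,0,0,0, -1,0,0,0,0,0,0, -1,0,0,0,0,0,0, -1,0,0,0,0,0,0, -1,0,0,0,0,0,0, -1,0,0,0,0,0,0]'; python3 - <<'E'
from h import *
np.set_printoptions(suppress=True)
print(B(tool()[0]), tool()[2]['ft_force']@BX)
c=cam('wrist'); caps(c,['purple']); print(tool()[2]['ft_force']@BX)
E
```

```text
clock: 15.42
tcp_pos: [623.4, 106.3, 56.0]
eef_rot: [-0.873, 0.811, -1.334]
ft_force: [-2.8, -0.1, 2.5]
grip_width: 27.2
[  62.77591399 -116.6834653     8.33995459] [-1.34499255  0.158898    3.45586121]
purple [318. 157.] x 103.3 116.4 y -130.9 -102.0 ymid -116.5 ztop 32.8
[-0.58697047  0.0838773   2.72552272]
```

```bash
python3 -m creep '[-0.3,0,0,0,0,0,0, -0.16,0,0,0,0,0,0, -0.14,0,0,0,0,0,0, -0.14,0,0,0,0,0,0, -0.14,0,-0.01,0,0,0,0, -0.14,0,-0.02,0,0,0,0, -0.14,0,-0.03,0,0,0,0, -0.14,0,-0.03,0,0,0,0]'; python3 - <<'E'
from h import *
np.set_printoptions(suppress=True)
print(B(tool()[0]))
c=cam('wrist'); caps(c); cv2.imwrite('pics/w7.png',c['color'][:,:,::-1])
E
```

```text
clock: 16.13
tcp_pos: [579.5, 102.7, 132.3]
eef_rot: [-0.883, 0.819, -1.33]
ft_force: [1.2, 0.1, 0.8]
grip_width: 38.9
[  58.08970928 -116.90999338   96.29366566]
lime [195. 138.] x 102.5 115.8 y -40.2 -12.5 ymid -26.4 ztop 33.0
lime [244. 138.] x 102.5 115.8 y -76.6 -48.2 ymid -62.4 ztop 32.9
purple [316. 138.] x 102.4 115.7 y -130.2 -101.4 ymid -115.8 ztop 33.0
```

View pics/w7.png

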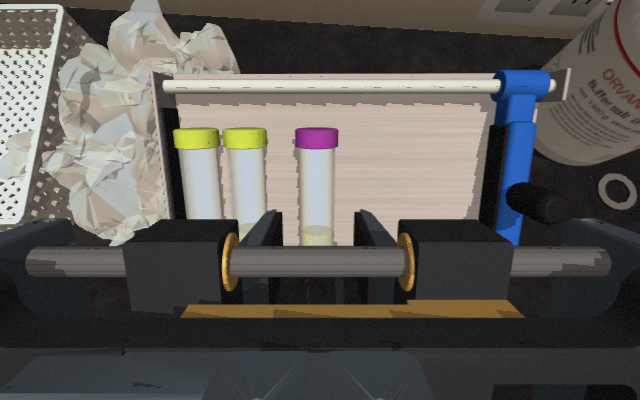

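```bash
python3 -m creep '[-0.14,0,-0.035,-0.01,0,0,0, 0,0,-0.035,-0.02,0,0,0, 0.4,0,-0.02,-0.02,-0.08,0.03,0, 0.5,0.015,0,-0.02,-0.1,0.03,0, 0.5,0.025,0,-0.02,-0.1,0.04,0, 0.5,0.035,0,-0.015,-0.1,0.04,0, 0.5,0.035,0,-0.01,-0.09,0.04,0, 0.5,0.035,0,0,0,0,0]'; python3 - <<'E'
from h import *
plan([465,-291,220],orient(-5.5,0))
E
```

```text
clock: 16.85
tcp_pos: [419.9, -45.8, 182.4]
eef_rot: [-1.132, 1.303, -1.236]
ft_force: [2.0, -0.7, -0.9]
grip_width: 68.3
pos [419.9 -45.8 182.4] z-axis [ 0.996 -0.091 -0.008] y-axis [-0.003  0.05  -0.999] F [ 2.  -0.7 -0.9] w 68.3 t 16.85
joints [-0.17  0.11  1.93  0.05  1.11  1.46]
turn(now axes) [ 0.008  0.005 -0.049] shift now-axes mm [237.8 -49.9  66.9] shift final-axes mm [239.7 -37.6  68.4]
```

```bash
python3 -m creep '[0.5,0.03,-0.005,0.008,0.008,0,-0.025, 0.5,0.034,-0.006,0.01,0,0,-0.024, 0.5,0.036,-0.006,0.01,0,0,0, 0.5,0.036,-0.006,0.01,0,0,0, 0.5,0.03,-0.005,0.01,0,0,0, 0.5,0.02,0,0.008,0,0,0, 0.5,0.01,0,0,0,0,0, 0.5,0,0,0,0,0,0]'; python3 - <<'E'
from h import *
plan([465,-291,220],orient(-5.5,0))
c=cam('wrist');cv2.imwrite('pics/w8.png',c['color'][:,:,::-1]);np.save('w8.npy',c,allow_pickle=True)
E
```

```text
clock: 17.52
tcp_pos: [455.6, -262.0, 212.4]
eef_rot: [-1.16, 1.274, -1.287]
ft_force: [-0.4, 0.5, 0.5]
grip_width: 68.4
pos [ 455.6 -262.   212.4] z-axis [ 0.995 -0.097  0.006] y-axis [ 0.006 -0.005 -1.   ] F [-0.4  0.5  0.5] w 68.4 t 17.52
joints [-0.54  0.24  1.68 -0.    1.21  1.13]
turn(now axes) [-0.006 -0.002  0.004] shift now-axes mm [27.9 -7.4 12.2] shift final-axes mm [27.9 -7.6 12.1]
```

View pics/w8.png

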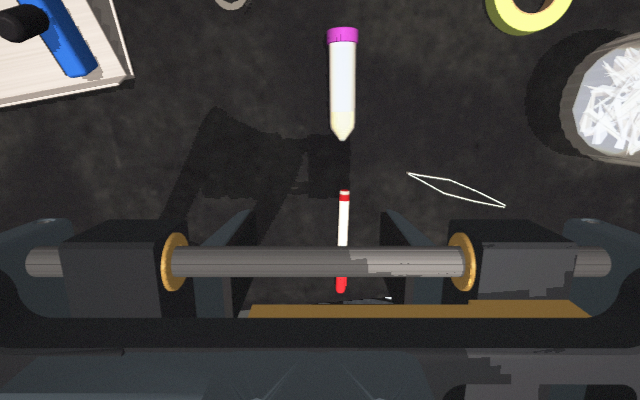

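```bash
python3 - <<'E'
from h import *
c=np.load('w8.npy',allow_pickle=True).item()
r=tube(c,310,375,20,150); print(r)
m=r['mid']
plan([m[0]-8,m[1],70],orient(r['yaw'],0))
E
```

```text
{'mid': array([ 553.6, -298.4]), 'yaw': -4.8, 'len': 115.7, 'wid': 28.1, 'cap': array([ 604.2, -302.5]), 'capdist': 50.8, 'ztop': 30.3}
pos [ 455.5 -261.   212.3] z-axis [ 0.995 -0.097  0.006] y-axis [ 0.006 -0.004 -1.   ] F [ 0.1 -0.5  0.2] w 68.6 t 17.57
joints [-0.54  0.24  1.68 -0.    1.21  1.13]
turn(now axes) [-0.006 -0.013  0.004] shift now-axes mm [ 28.  142.9  92.4] shift final-axes mm [ 29.8 142.3  92.9]
```

```bash
python3 -m creep '[0.4,0.006,0.014,0.014,-0.006,-0.011,0.004, 0.4,0.008,0.02,0.018,0,0,0, 0.4,0.008,0.024,0.018,0,0,0, 0.4,0.006,0.024,0.018,0,0,0, 0.4,0,0.022,0.012,0,0,0, 0.4,0,0.016,0.004,0,0,0, 0.4,0,0.008,0,0,0,0, 0.4,0,0,0,0,0,0]'; python3 - <<'E'
from h import *
plan([553.5,-299,6],orient(-5.2,0))
E
```

```text
clock: 18.23
tcp_pos: [538.0, -282.5, 82.8]
eef_rot: [-1.167, 1.267, -1.261]
ft_force: [0.1, -1.0, -0.2]
grip_width: 63.9
pos [ 538.  -282.5   82.8] z-axis [ 0.997 -0.076  0.001] y-axis [ 0.001  0.006 -1.   ] F [ 0.1 -1.  -0.2] w 63.9 t 18.23
joints [-0.51  0.48  1.67  0.01  1.    1.14]
turn(now axes) [-0.001  0.015 -0.006] shift now-axes mm [15.8 76.7 16.7] shift final-axes mm [15.1 76.8 16.9]
```

```bash
python3 -m creep '[0.4,0.006,0.01,0.007,0,0.015,-0.006, 0.4,0.005,0.014,0.006,0,0,0, 0.4,0.004,0.014,0.003,0,0,0, 0.4,0,0.014,0,0,0,0, 0.4,0,0.01,0,0,0,0, 0.4,0,0.007,0,0,0,0, 0.4,0,0.003,0,0,0,0, 0.4,0,0,0,0,0,0]'; python3 - <<'E'
from h import *
plan([553.5,-299,6],orient(-5.2,0))
E
```

```text
clock: 18.9
tcp_pos: [556.6, -299.7, 10.2]
eef_rot: [-1.161, 1.267, -1.283]
ft_force: [0.1, 0.2, -0.1]
grip_width: 64.2
pos [ 556.6 -299.7   10.2] z-axis [ 0.996 -0.091  0.009] y-axis [ 0.009 -0.005 -1.   ] F [ 0.1  0.2 -0.1] w 64.2 t 18.9
joints [-0.51  0.58  1.69  0.    0.86  1.15]
turn(now axes) [-0.009 -0.     0.004] shift now-axes mm [-0.4  4.1 -3.1] shift final-axes mm [-0.4  4.2 -3.1]
```

```bash
python3 -m creep '[0.4,0,0.002,-0.002,0,0,0, 0.4,0,0.0015,0,0,0,0, 0.2,0,0,0,0,0,0, 0,0,0,0,0,0,0, -0.2,0,0,0,0,0,0, -0.5,0,0,0,0,0,0, -0.6,0,0,0,0,0,0, -0.6,0,0,0,0,0,0]' 12; python3 - <<'E'
from h import *
plan([553.5,-299,6],orient(-5.2,0))
E
```

```text
clock: 19.57
tcp_pos: [556.0, -300.5, 9.5]
eef_rot: [-1.159, 1.262, -1.288]
ft_force: [0.2, -0.5, -0.4]
grip_width: 27.3
pos [ 556.  -300.5    9.5] z-axis [ 0.996 -0.091  0.014] y-axis [ 0.014 -0.008 -1.   ] F [ 0.2 -0.5 -0.4] w 27.3 t 19.57
joints [-0.51  0.58  1.69  0.    0.85  1.15]
turn(now axes) [-0.014 -0.     0.006] shift now-axes mm [-1.3  3.5 -2.7] shift final-axes mm [-1.3  3.5 -2.6]
```

```bash
python3 -m creep '[-1,0,0,0,0,0,0, -1,0,0,0,0,0,0, -1,0,-0.01,0,0,0,0, -1,0,-0.03,0,0,0,0, -1,0,-0.04,-0.01,0,0,0, -1,0,-0.04,-0.02,0,0,0, -1,0,-0.04,-0.03,0,0,0, -1,0,-0.03,-0.03,0,0,0]' 15; python3 - <<'E'
from h import *
plan(Wd([40,-168,150]),OB)
c=cam('wrist');cv2.imwrite('pics/w9.png',c['color'][:,:,::-1])
E
```

```text
clock: 20.23
tcp_pos: [470.4, -290.0, 189.4]
eef_rot: [-1.165, 1.271, -1.275]
ft_force: [-0.2, -0.8, -0.3]
grip_width: 27.2
pos [ 470.4 -290.   189.4] z-axis [ 0.996 -0.088  0.003] y-axis [ 0.003 -0.001 -1.   ] F [-0.2 -0.8 -0.3] w 27.2 t 20.23
joints [-0.57  0.3   1.66  0.    1.18  1.08]
turn(now axes) [ 0.468 -0.161  0.039] shift now-axes mm [-343.8   17.5   42.5] shift final-axes mm [-332.2   60.1   79.4]
```

View pics/w9.png

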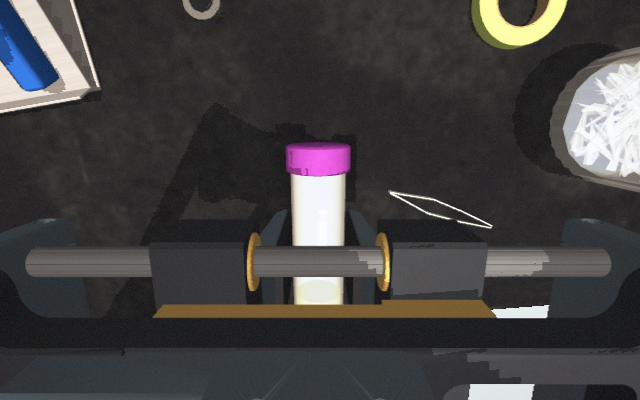

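```bash
python3 -m creep '[-1,-0.03,0,0.002,0,0,0, -1,-0.038,0,0.004,0,0,0, -1,-0.038,0,0.004,0.08,-0.027,0.0065, -1,-0.038,0,0.004,0.08,-0.027,0.0065, -1,-0.038,0.002,0.004,0.08,-0.027,0.0065, -1,-0.038,0.002,0.006,0.08,-0.027,0.0065, -1,-0.038,0.004,0.006,0.08,-0.027,0.0065, -1,-0.03,0.004,0.006,0.068,-0.027,0.0065]'; python3 - <<'E'
from h import *
plan(Wd([61,-168,60]),OB);print(B(tool()[0]))
E
```

```text
clock: 20.95
tcp_pos: [523.0, -1.6, 203.7]
eef_rot: [-0.854, 0.773, -1.36]
ft_force: [0.4, -0.3, -1.4]
grip_width: 27.1
pos [523.   -1.6 203.7] z-axis [0.866 0.068 0.495] y-axis [ 0.495  0.018 -0.869] F [ 0.4 -0.3 -1.4] w 27.1 t 20.95
joints [-0.05  0.02  2.09  0.09  0.51  1.38]
turn(now axes) [-0.046  0.002  0.02 ] shift now-axes mm [-51.1 129.3  21.8] shift final-axes mm [-48.7 129.1  27.7]
[  33.26396735 -216.65114032  189.08430028]
```

```bash
python3 -m creep '[-1,-0.01,0,0.006,-0.023,0,0.01, -1,-0.014,0.008,0.008,-0.023,0,0.01, -1,-0.014,0.016,0.006,0,0,0, -1,-0.008,0.02,0.004,0,0,0, -1,0,0.022,0.002,0,0,0, -1,0,0.02,0,0,0,0, -1,0,0.012,0,0,0,0, -1,0,0.003,0,0,0,0]'; python3 - <<'E'
from h import *
plan(Wd([61,-168,40]),OB);print(B(tool()[0])); caps(cam('wrist'))
E
```

```text
clock: 21.62
tcp_pos: [583.9, 61.8, 126.1]
eef_rot: [-0.879, 0.806, -1.316]
ft_force: [-0.2, -0.1, -1.4]
grip_width: 27.6
pos [583.9  61.8 126.1] z-axis [0.886 0.08  0.457] y-axis [ 0.455  0.044 -0.89 ] F [-0.2 -0.1 -1.4] w 27.6 t 21.62
joints [0.08 0.23 2.05 0.02 0.38 1.55]
turn(now axes) [-0.003  0.012 -0.009] shift now-axes mm [10.5 50.1  4.2] shift final-axes mm [10.  50.2  4.5]
[  56.52195793 -158.01616037   90.22437432]
lime [139. 135.] x 102.5 115.7 y -40.4 -13.7 ymid -27.1 ztop 33.0
lime [188. 135.] x 102.7 115.9 y -76.8 -48.1 ymid -62.4 ztop 33.0
purple [263. 136.] x 102.5 115.8 y -130.8 -102.3 ymid -116.6 ztop 32.8
purple [318. 158.] x 96.3 109.3 y -171.5 -142.7 ymid -157.1 ztop 112.1
```

```bash
python3 -m creep '[-1,0.005,0.005,0.004,-0.003,0.012,-0.009, -1,0.005,0.01,0.003,0,0,0, -1,0,0.012,0.002,0,0,0, -1,0,0.012,0,0,0,0, -1,0,0.008,0,0,0,0, -1,0,0.004,0,0,0,0, -1,0,0.002,0,0,0,0, -1,0,0,0,0,0,0]'; python3 - <<'E'
from h import *
plan(Wd([63,-168,15]),OB);print(B(tool()[0])); caps(cam('wrist'))
E
```

```text
clock: 22.33
tcp_pos: [619.1, 53.4, 82.1]
eef_rot: [-0.877, 0.814, -1.331]
ft_force: [-0.2, 0.0, -0.0]
grip_width: 27.3
pos [619.1  53.4  82.1] z-axis [0.887 0.067 0.456] y-axis [ 0.455  0.034 -0.89 ] F [-0.2  0.  -0. ] w 27.3 t 22.33
joints [0.06 0.34 2.04 0.02 0.29 1.55]
turn(now axes) [-0.002 -0.001  0.   ] shift now-axes mm [-1.1 20.3 -4.2] shift final-axes mm [-1.1 20.3 -4.2]
[  67.18861009 -169.08234457   35.30553284]
lime [ 98. 161.] x 102.7 115.9 y -76.4 -16.5 ymid -46.5 ztop 32.9
purple [318. 158.] x 107.0 120.0 y -183.0 -154.3 ymid -168.7 ztop 57.1
purple [226. 161.] x 102.6 115.9 y -131.2 -103.0 ymid -117.1 ztop 32.9
```

```bash
python3 -m creep '[-1,0,0.005,-0.002,0,0,0, -1,0,0.005,-0.0015,0,0,0, -1,0,0.004,-0.0005,0,0,0, -1,0,0.003,0,0,0,0, -1,0,0.002,0,0,0,0, -1,0,0.001,0,0,0,0, -1,0,0,0,0,0,0, -1,0,0,0,0,0,0]'; python3 - <<'E'
from h import *
plan(Wd([63,-168,11]),OB);print(B(tool()[0])); caps(cam('wrist'))
E
```

```text
clock: 23.05
tcp_pos: [625.1, 54.2, 61.6]
eef_rot: [-0.876, 0.812, -1.331]
ft_force: [0.1, -0.6, -0.7]
grip_width: 27.4
pos [625.1  54.2  61.6] z-axis [0.887 0.067 0.458] y-axis [ 0.456  0.035 -0.889] F [ 0.1 -0.6 -0.7] w 27.4 t 23.05
joints [0.07 0.38 2.05 0.02 0.24 1.54]
turn(now axes) [-0.004 -0.     0.   ] shift now-axes mm [-0.8  3.4 -0.3] shift final-axes mm [-0.8  3.4 -0.3]
[  63.31787028 -168.76182662   14.36334063]
lime [ 70. 158.] x 102.7 115.9 y -76.3 -18.5 ymid -47.4 ztop 33.0
purple [215. 158.] x 102.7 115.9 y -131.2 -103.3 ymid -117.3 ztop 32.9
purple [318. 158.] x 103.0 116.1 y -182.7 -153.8 ymid -168.2 ztop 36.3
```

```bash
python3 -m creep '[-1,0,0.0015,0,0,0,0, -1,0,0.0012,0,0,0,0, -1,0,0.001,0,0,0,0, -1,0,0.0008,0,0,0,0, -1,0,0.0004,0,0,0,0, -1,0,0,0,0,0,0, -1,0,0,0,0,0,0, -1,0,0,0,0,0,0]'; python3 - <<'E'
from h import *
np.set_printoptions(suppress=True)
print(B(tool()[0]),tool()[2]['ft_force']@BX); caps(cam('wrist'),['purple']);print(tool()[2]['ft_force']@BX)
E
```

```text
clock: 23.77
tcp_pos: [627.4, 54.3, 58.5]
eef_rot: [-0.874, 0.811, -1.332]
ft_force: [-0.6, 0.8, 0.9]
grip_width: 27.6
[  63.96668525 -168.75303245   10.55455316] [-0.09182722  0.84189296  1.04605952]
purple [318. 159.] x 103.7 116.7 y -182.7 -153.8 ymid -168.2 ztop 32.7
purple [213. 161.] x 102.6 115.9 y -131.1 -103.2 ymid -117.2 ztop 32.8
[-0.69772483 -1.03033092  0.22624835]
```

```bash
python3 -m creep '[-1,0,0.0008,0,0,0,0, -1,0,0.0007,0,0,0,0, -1,0,0,0,0,0,0, -1,0,0.0006,0,0,0,0, -1,0,0,0,0,0,0, -1,0,0,0,0,0,0, -1,0,0,0,0,0,0, -1,0,0,0,0,0,0]'; python3 - <<'E'
from h import *
np.set_printoptions(suppress=True)
print(B(tool()[0]),tool()[2]['ft_force']@BX); caps(cam('wrist'),['purple']);print(tool()[2]['ft_force']@BX)
E
```

```text
clock: 24.48
tcp_pos: [627.6, 54.4, 58.2]
eef_rot: [-0.874, 0.81, -1.332]
ft_force: [-3.2, -1.6, 3.3]
grip_width: 27.2
[  63.98972476 -168.71121068   10.15846646] [-1.48858536 -1.38868743  4.43895474]
purple [318. 159.] x 103.5 116.8 y -182.6 -153.8 ymid -168.2 ztop 32.6
purple [213. 161.] x 102.5 115.9 y -131.2 -103.2 ymid -117.2 ztop 32.9
[-0.6389286  -0.46593045  5.22754867]
```

```bash
python3 -m creep '[-0.3,0,0,0,0,0,0, -0.16,0,0,0,0,0,0, -0.14,0,0,0,0,0,0, -0.14,0,0,0,0,0,0, -0.14,0,-0.01,0,0,0,0, -0.14,0,-0.02,0,0,0,0, -0.14,0,-0.03,0,0,0,0, -0.14,0,-0.03,0,0,0,0]'; python3 - <<'E'
from h import *
np.set_printoptions(suppress=True)
print(B(tool()[0]))
c=cam('wrist'); caps(c); cv2.imwrite('pics/w10.png',c['color'][:,:,::-1])
plan(Wd([67,-262,110]),OB)
E
```

```text
clock: 25.2
tcp_pos: [584.0, 51.0, 134.0]
eef_rot: [-0.884, 0.819, -1.328]
ft_force: [0.5, 0.1, 0.9]
grip_width: 39.4
[  59.40666358 -168.76149316   97.53383133]
lime [152. 139.] x 102.5 115.7 y -76.4 -16.0 ymid -46.2 ztop 33.0
purple [248. 139.] x 102.5 115.7 y -131.0 -102.7 ymid -116.9 ztop 32.9
purple [315. 139.] x 102.4 115.7 y -180.4 -151.4 ymid -165.9 ztop 33.1
pos [584.8  51.1 139.9] z-axis [0.887 0.067 0.457] y-axis [ 0.455  0.035 -0.89 ] F [-2.1  0.3  3.5] w 39.0 t 25.25
joints [0.06 0.21 2.04 0.01 0.42 1.55]
turn(now axes) [-0.003 -0.     0.   ] shift now-axes mm [93.3 -7.5  4.2] shift final-axes mm [93.3 -7.5  4.2]
```

View pics/w10.png

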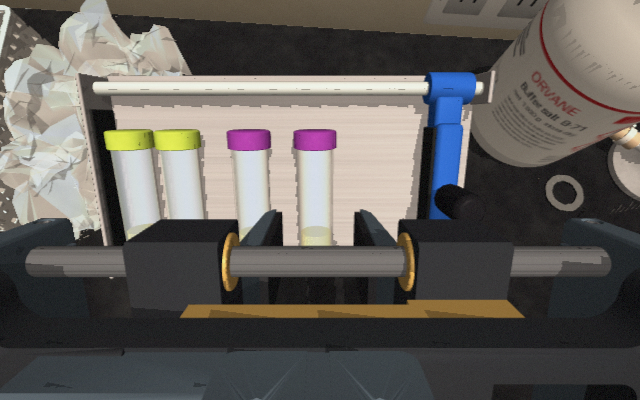

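```bash
python3 -m creep '[0.4,0.014,-0.005,0,0,0,0, 0.4,0.018,0,0,0,0,0, 0.4,0.018,0,0,0,0,0, 0.4,0.014,0,0.002,0,0,0, 0.4,0.008,0,0,0,0,0, 0.4,0.003,0,0,0,0,0, 0.4,0,0,0,0,0,0, 0.4,0,0,0,0,0,0]'; python3 - <<'E'
from h import *
plan(Wd([67,-264,44]),OB)
E
```

```text
clock: 25.92
tcp_pos: [590.1, -25.9, 155.8]
eef_rot: [-0.866, 0.799, -1.334]
ft_force: [-0.1, 0.6, -0.3]
grip_width: 63.8
pos [590.1 -25.9 155.8] z-axis [0.88  0.07  0.471] y-axis [ 0.469  0.035 -0.882] F [-0.1  0.6 -0.3] w 63.8 t 25.92
joints [-0.11  0.19  2.02  0.2   0.46  1.22]
turn(now axes) [-0.019  0.003  0.001] shift now-axes mm [18.  72.8 -4. ] shift final-axes mm [18.1 72.9 -2.6]
```

```bash
python3 -m creep '[0.4,0.009,0,0,-0.018,0.003,0, 0.4,0.007,0.006,-0.001,0,0,0, 0.4,0.002,0.014,0,0,0,0, 0.4,0,0.016,0,0,0,0, 0.4,0,0.014,0,0,0,0, 0.4,0,0.01,0,0,0,0, 0.4,0,0.006,0,0,0,0, 0.4,0,0,0,0,0,0]'; python3 - <<'E'
from h import *
plan(Wd([67,-264,44]),OB)
E
```

```text
clock: 26.58
tcp_pos: [621.5, -37.1, 95.6]
eef_rot: [-0.88, 0.81, -1.325]
ft_force: [-0.1, -0.5, 0.6]
grip_width: 63.9
pos [621.5 -37.1  95.6] z-axis [0.887 0.073 0.456] y-axis [ 0.454  0.037 -0.89 ] F [-0.1 -0.5  0.6] w 63.9 t 26.58
joints [-0.13  0.32  2.01  0.28  0.35  1.12]
turn(now axes) [-0.002  0.005 -0.002] shift now-axes mm [ 4.6  5.4 -2.4] shift final-axes mm [ 4.6  5.4 -2.3]
```

```bash
python3 -m creep '[0.4,0.004,0.002,-0.002,0,0,0, 0.4,0,0.003,0,0,0,0, 0.1,0,0,0,0,0,0, -1,0,0,0,0,0,0, -1,0,0,0,0,0,0, -1,0,0,0,0,0,0, -1,0,0,0,0,0,0, -1,0,0,0,0,0,0]' 25; python3 - <<'E'
from h import *
plan(Wd([67,-124.5,44]),OB);print(B(tool()[0]))
E
```

```text
clock: 27.25
tcp_pos: [622.7, -40.9, 92.4]
eef_rot: [-0.878, 0.807, -1.326]
ft_force: [0.7, 0.1, -0.4]
grip_width: 26.8
pos [622.7 -40.9  92.4] z-axis [0.885 0.074 0.459] y-axis [ 0.457  0.037 -0.889] F [ 0.7  0.1 -0.4] w 26.8 t 27.25
joints [-0.14  0.33  2.02  0.3   0.34  1.09]
turn(now axes) [-0.005  0.006 -0.002] shift now-axes mm [-138.9    2.4   -0.9] shift final-axes mm [-138.9    2.1   -1.8]
[  68.75124763 -263.41402848   46.13321867]
```

```bash
python3 -m creep '[-1,0,0,0,0,0,0, -1,-0.004,0,0,0,0,0, -1,-0.008,0,0,0,0,0, -1,-0.008,0,0,0,0,0, -1,-0.008,0,0,0,0,0, -1,-0.008,0,0,0,0,0, -1,-0.006,0,0,0,0,0, -1,-0.004,0,0,0,0,0]' 25; python3 - <<'E'
from h import *
plan(Wd([68,-151,45]),OB);print(B(tool()[0]))
E
```

```text
clock: 27.92
tcp_pos: [619.5, 3.5, 92.6]
eef_rot: [-0.878, 0.804, -1.332]
ft_force: [0.2, -3.2, -0.3]
grip_width: 21.0
pos [619.5   3.5  92.6] z-axis [0.884 0.072 0.461] y-axis [ 0.46   0.032 -0.887] F [ 0.2 -3.2 -0.3] w 21.0 t 27.92
joints [-0.04  0.32  2.03  0.16  0.32  1.31]
turn(now axes) [-0.008  0.005  0.003] shift now-axes mm [-67.9   1.   -0.6] shift final-axes mm [-67.8   1.3  -1. ]
[  68.95999792 -218.84859038   46.25367138]
```

```bash
python3 -m creep '[-1,-0.005,0,0,0,0,0, -1,-0.004,0,0,0,0,0, -1,-0.004,0,0,0,0,0, -1,-0.004,0,0,0,0,0, -1,-0.004,0,0,0,0,0, -1,-0.004,0,0,0,0,0, -1,-0.004,0,0,0,0,0, -1,-0.004,0,0,0,0,0]' 25; python3 - <<'E'
from h import *
plan(Wd([68,-151,45]),OB);print(B(tool()[0]))
c=cam('wrist'); caps(c); cv2.imwrite('pics/w11.png',c['color'][:,:,::-1])
E
```

```text
clock: 28.58
tcp_pos: [616.8, 38.4, 92.6]
eef_rot: [-0.878, 0.804, -1.334]
ft_force: [-1.1, -3.2, -0.7]
grip_width: 21.3
pos [616.8  38.4  92.6] z-axis [0.884 0.072 0.461] y-axis [ 0.46   0.031 -0.887] F [-1.1 -3.2 -0.7] w 21.3 t 28.58
joints [0.04 0.32 2.04 0.05 0.31 1.49]
turn(now axes) [-0.008  0.005  0.004] shift now-axes mm [-32.9   1.1  -0.8] shift final-axes mm [-32.9   1.2  -0.9]
[  68.90221671 -183.86777533   46.24979087]
lime [ 86. 160.] x 102.7 115.9 y -76.5 -17.0 ymid -46.7 ztop 32.9
purple [207. 161.] x 102.6 115.9 y -131.1 -103.3 ymid -117.2 ztop 32.8
purple [271. 161.] x 102.4 115.9 y -169.7 -141.6 ymid -155.6 ztop 33.1
```

View pics/w11.png

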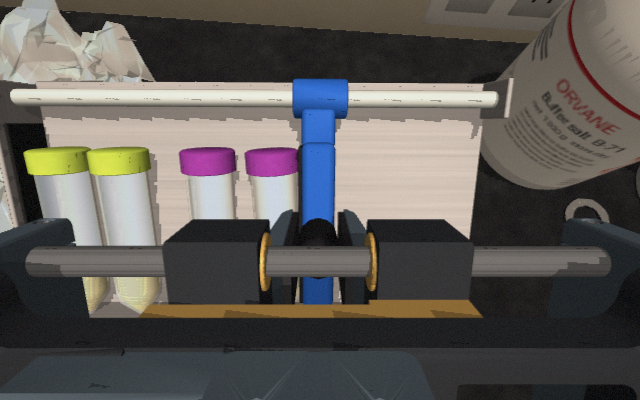

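```bash
python3 -m creep '[-1,-0.003,0,0,0,0,0, -1,-0.003,0,0,0,0,0, -1,-0.003,0,0,0,0,0, -1,-0.003,0,0,0,0,0, -1,-0.003,0,0,0,0,0, -1,-0.003,0,0,0,0,0, -1,-0.002,0,0,0,0,0, -1,-0.002,0,0,0,0,0]' 25; python3 - <<'E'
from h import *
plan(Wd([68,-151,45]),OB);print(B(tool()[0]))
c=cam('wrist'); caps(c); cv2.imwrite('pics/w12.png',c['color'][:,:,::-1])
E
```

```text
clock: 29.3
tcp_pos: [614.9, 63.1, 92.6]
eef_rot: [-0.878, 0.804, -1.333]
ft_force: [-0.3, -3.0, 0.2]
grip_width: 21.3
pos [614.9  63.1  92.6] z-axis [0.884 0.072 0.461] y-axis [ 0.46   0.031 -0.887] F [-0.3 -3.   0.2] w 21.3 t 29.3
joints [ 0.09  0.32  2.03 -0.03  0.31  1.61]
turn(now axes) [-0.008  0.005  0.004] shift now-axes mm [-8.1  1.2 -0.9] shift final-axes mm [-8.1  1.2 -0.9]
[  68.88586371 -159.06526719   46.23771327]
lime [127. 161.] x 102.6 115.9 y -76.2 -16.3 ymid -46.3 ztop 33.0
purple [243. 162.] x 102.2 115.7 y -144.2 -85.3 ymid -114.8 ztop 32.8
```

View pics/w12.png

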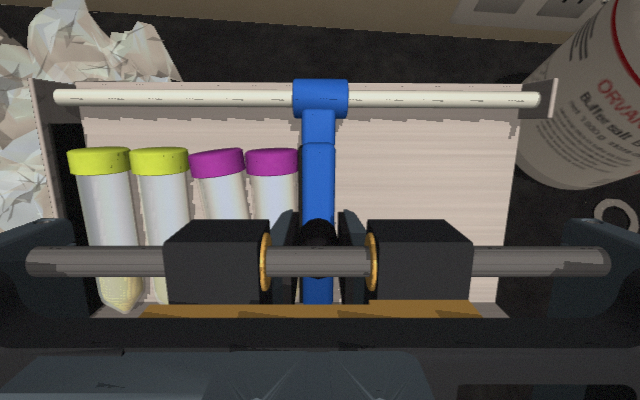

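```bash
python3 -m creep '[-1,-0.0015,0,0,0,0,0, -1,-0.0015,0,0,0,0,0, -1,-0.0015,0,0,0,0,0, -1,-0.0015,0,0,0,0,0, -1,-0.001,0,0,0,0,0, -1,-0.001,0,0,0,0,0, -1,-0.0005,0,0,0,0,0, -1,0,0,0,0,0,0]' 25; python3 - <<'E'
from h import *
plan(Wd([68,-151,45]),OB);print(B(tool()[0]))
c=cam('wrist'); caps(c); cv2.imwrite('pics/w13.png',c['color'][:,:,::-1])
E
```

```text
clock: 30.02
tcp_pos: [614.2, 72.7, 92.5]
eef_rot: [-0.878, 0.804, -1.333]
ft_force: [0.4, -2.6, -0.2]
grip_width: 21.1
pos [614.2  72.7  92.5] z-axis [0.884 0.072 0.461] y-axis [ 0.46   0.031 -0.887] F [ 0.4 -2.6 -0.2] w 21.1 t 30.02
joints [ 0.11  0.32  2.03 -0.06  0.31  1.66]
turn(now axes) [-0.008  0.005  0.004] shift now-axes mm [ 1.5  1.2 -0.9] shift final-axes mm [ 1.5  1.2 -0.9]
[  68.87181299 -149.47155927   46.2181919 ]
lime [136. 161.] x 102.7 115.9 y -70.1 -14.0 ymid -42.0 ztop 32.9
purple [244. 162.] x 102.2 115.7 y -134.7 -76.9 ymid -105.8 ztop 32.9
```

View pics/w13.png

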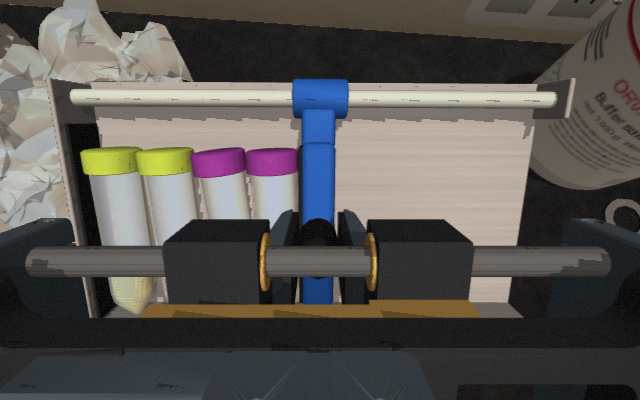

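```bash
python3 -m creep '[-1,-0.001,0,0,0,0,0, -1,-0.001,0,0,0,0,0, -1,-0.001,0,0,0,0,0, -1,-0.0005,0,0,0,0,0, -1,-0.0005,0,0,0,0,0, -1,-0.0005,0,0,0,0,0, -1,0,0,0,0,0,0, -1,0,0,0,0,0,0]' 25; python3 - <<'E'
from h import *
plan(Wd([68,-151,45]),OB);print(B(tool()[0]))
c=cam('wrist'); caps(c); cv2.imwrite('pics/w14.png',cv2.resize(c['color'][130:320,40:360,::-1],None,fx=2.4,fy=2.4))
E
```

```text
clock: 30.73
tcp_pos: [614.1, 73.7, 92.6]
eef_rot: [-0.88, 0.803, -1.337]
ft_force: [0.6, -2.0, 0.1]
grip_width: 21.1
pos [614.1  73.7  92.6] z-axis [0.885 0.072 0.461] y-axis [ 0.46   0.027 -0.887] F [ 0.6 -2.   0.1] w 21.1 t 30.73
joints [ 0.12  0.32  2.03 -0.09  0.31  1.68]
turn(now axes) [-0.008  0.004  0.008] shift now-axes mm [ 2.5  1.3 -0.9] shift final-axes mm [ 2.6  1.3 -0.9]
[  68.889826   -148.44012205   46.25149728]
lime [136. 161.] x 102.7 116.0 y -69.6 -13.7 ymid -41.7 ztop 33.5
purple [244. 162.] x 102.3 115.8 y -133.6 -76.1 ymid -104.9 ztop 33.1
```

View pics/w14.png

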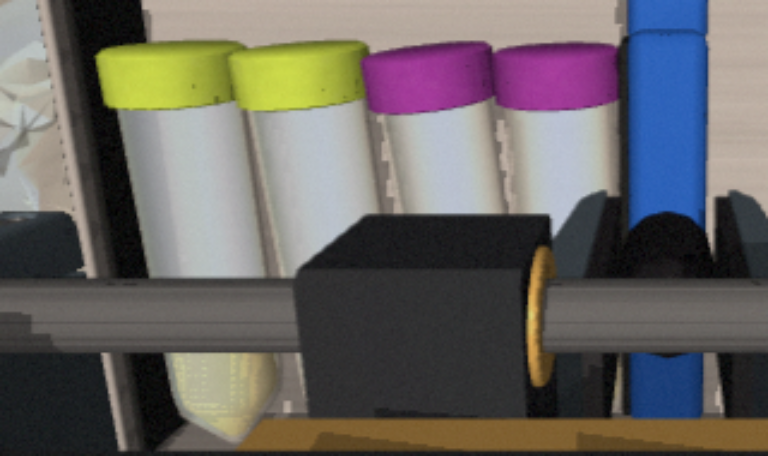

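```bash
python3 -m creep '[-1,-0.002,0,0,0,0,0, -1,-0.002,0,0,0,0,0, -1,-0.002,0,0,0,0,0, -1,0,0,0,0,0,0, -1,0,0,0,0,0,0, -1,0,0,0,0,0,0, -1,0,0,0,0,0,0, -1,0,0,0,0,0,0]' 25; python3 - <<'E'
from h import *
plan(Wd([68,-151,45]),OB);print(B(tool()[0]))
c=cam('wrist'); caps(c); cv2.imwrite('pics/w15.png',cv2.resize(c['color'][130:320,40:360,::-1],None,fx=2.4,fy=2.4))
E
```

```text
clock: 31.45
tcp_pos: [613.8, 77.7, 92.5]
eef_rot: [-0.882, 0.802, -1.339]
ft_force: [0.1, -4.7, 0.1]
grip_width: 21.3
pos [613.8  77.7  92.5] z-axis [0.885 0.073 0.46 ] y-axis [ 0.46   0.024 -0.888] F [ 0.1 -4.7  0.1] w 21.3 t 31.45
joints [ 0.13  0.32  2.03 -0.11  0.31  1.71]
turn(now axes) [-0.007  0.005  0.011] shift now-axes mm [ 6.5  1.3 -0.9] shift final-axes mm [ 6.5  1.2 -0.8]
[  68.83737464 -144.46073376   46.24367989]
lime [140. 164.] x 99.6 115.8 y -67.4 -13.8 ymid -40.6 ztop 45.4
purple [239. 165.] x 99.7 115.6 y -129.2 -73.6 ymid -101.4 ztop 44.6
```

View pics/w15.png

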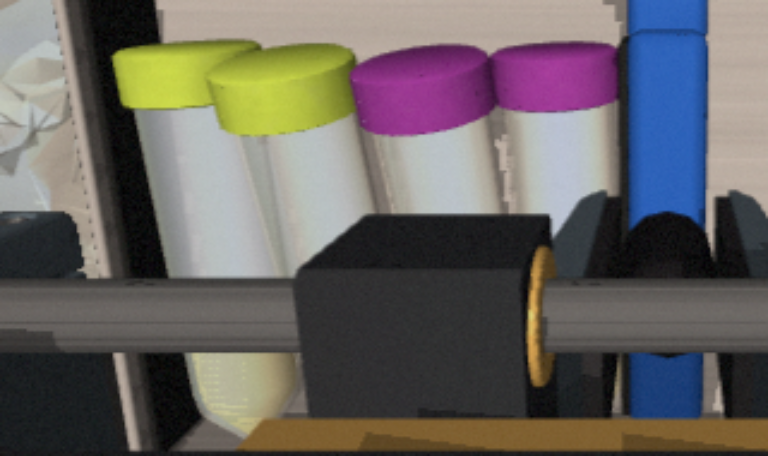

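```bash
python3 -m creep '[-1,0.003,0,0,0,0,0, -1,0.003,0,0,0,0,0, -1,0.003,0,0,0,0,0, -1,0.003,0,0,0,0,0, -1,0.002,0,0,0,0,0, -1,0,0,0,0,0,0, -1,0,0,0,0,0,0, -1,0,0,0,0,0,0]' 25; python3 - <<'E'
from h import *
plan(Wd([68,-151,45]),OB);print(B(tool()[0]))
c=cam('wrist'); caps(c); cv2.imwrite('pics/w16.png',cv2.resize(c['color'][130:320,40:360,::-1],None,fx=2.4,fy=2.4)); np.save('w16.npy',c,allow_pickle=True)
E
```

```text
clock: 32.17
tcp_pos: [614.7, 65.4, 92.6]
eef_rot: [-0.88, 0.803, -1.336]
ft_force: [-0.3, 2.6, 0.4]
grip_width: 21.2
pos [614.7  65.4  92.6] z-axis [0.885 0.072 0.461] y-axis [ 0.46   0.028 -0.887] F [-0.3  2.6  0.4] w 21.2 t 32.17
joints [ 0.1   0.32  2.03 -0.05  0.31  1.64]
turn(now axes) [-0.008  0.004  0.007] shift now-axes mm [-5.8  1.2 -0.9] shift final-axes mm [-5.8  1.2 -0.9]
[  68.88221013 -156.79605893   46.24919216]
lime [123. 161.] x 102.6 115.9 y -69.9 -14.1 ymid -42.0 ztop 33.7
purple [232. 161.] x 102.6 115.8 y -134.6 -77.0 ymid -105.8 ztop 32.9
```

View pics/w16.png

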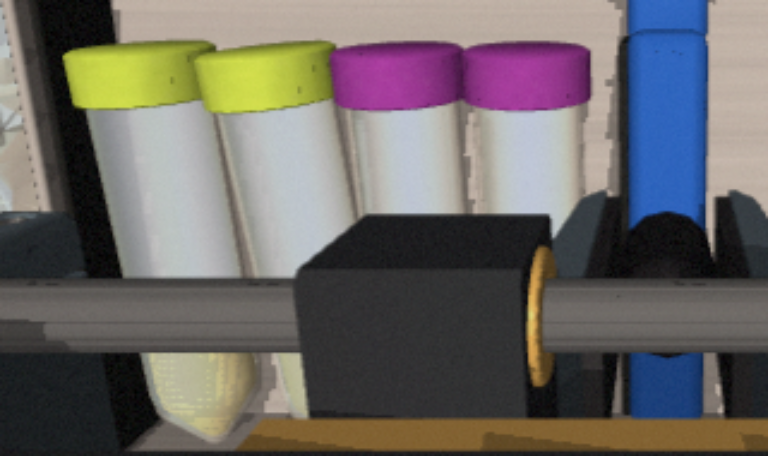

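```bash
cat >> h.py <<'E'
def prof(c,x0=103.5,x1=114.5,lo=-160,hi=0):
    Q=B(cloud(c)).reshape(-1,3); Q=Q[np.isfinite(Q[:,0])&(Q[:,0]>x0)&(Q[:,0]<x1)&(Q[:,2]>0)&(Q[:,2]<70)]
    out=[]
    for y in range(lo,hi,3):
        q=Q[(Q[:,1]>=y)&(Q[:,1]<y+3),2]
        out.append(f'{y}:{np.median(q):.1f}' if len(q)>4 else f'{y}:-')
    print(' '.join(out))
E
python3 - <<'E'
from h import *
c=np.load('w16.npy',allow_pickle=True).item()
prof(c); prof(c,82,98)
E
```

```text
-160:31.5 -157:31.4 -154:31.4 -151:31.1 -148:29.1 -145:27.9 -142:0.5 -139:0.8 -136:22.4 -133:27.3 -130:29.6 -127:31.0 -124:32.1 -121:32.2 -118:31.5 -115:30.7 -112:29.0 -109:26.3 -106:19.6 -103:23.5 -100:27.8 -97:30.0 -94:31.5 -91:32.2 -88:32.2 -85:31.7 -82:30.9 -79:29.0 -76:26.2 -73:21.7 -70:25.9 -67:29.2 -64:31.3 -61:32.6 -58:33.3 -55:33.3 -52:32.7 -49:31.3 -46:28.9 -43:25.3 -40:22.3 -37:25.5 -34:28.7 -31:30.8 -28:31.9 -25:32.2 -22:32.1 -19:31.4 -16:30.4 -13:28.4 -10:25.6 -7:27.5 -4:31.7 -1:-
-160:31.5 -157:31.4 -154:31.5 -151:31.1 -148:29.2 -145:53.4 -142:51.5 -139:55.2 -136:17.3 -133:23.7 -130:26.8 -127:28.6 -124:29.3 -121:29.6 -118:29.2 -115:28.0 -112:26.1 -109:22.8 -106:- -103:19.0 -100:24.4 -97:27.3 -94:28.9 -91:29.8 -88:29.8 -85:29.1 -82:27.6 -79:25.7 -76:23.0 -73:17.4 -70:22.8 -67:27.0 -64:28.9 -61:30.1 -58:30.5 -55:30.2 -52:29.5 -49:27.6 -46:25.0 -43:- -40:17.1 -37:21.7 -34:26.0 -31:28.3 -28:29.3 -25:29.7 -22:29.5 -19:28.6 -16:26.8 -13:24.9 -10:26.0 -7:26.1 -4:31.7 -1:-
```

```bash
python3 -m creep '[-0.3,0,0,0,0,0,0, -0.1,0,0,0,0,0,0, -0.1,0,0,0,0,0,0, -0.1,0,-0.01,0,0,0,0, -0.1,0,-0.03,0,0,0,0, -0.5,0,-0.03,0,0,0,0, -1,-0.01,-0.02,-0.01,0,0,0, -1,-0.01,0,-0.01,0,0,0]'; python3 - <<'E'
from h import *
plan(Wd([109,-56,60]),OB);print(B(tool()[0]))
c=cam('wrist'); caps(c); cv2.imwrite('pics/w17.png',c['color'][:,:,::-1]); np.save('w17.npy',c,allow_pickle=True)
prof(c); prof(c,82,98); prof(c,45,60)
E
```

```text
clock: 32.88
tcp_pos: [552.8, 78.9, 167.3]
eef_rot: [-0.881, 0.805, -1.339]
ft_force: [-0.2, -0.2, 0.4]
grip_width: 23.6
pos [552.8  78.9 167.3] z-axis [0.885 0.07  0.459] y-axis [ 0.459  0.025 -0.888] F [-0.2 -0.2  0.4] w 23.6 t 32.88
joints [ 0.15  0.13  2.05 -0.09  0.48  1.71]
turn(now axes) [-0.006  0.003  0.01 ] shift now-axes mm [-83.3  79.9  60. ] shift final-axes mm [-82.6  80.4  60.3]
[  48.74986955 -138.60753037  140.40964757]
lime [203. 125.] x 102.3 115.4 y -70.0 -12.5 ymid -41.2 ztop 33.6
purple [278. 125.] x 102.4 114.8 y -134.2 -75.4 ymid -104.8 ztop 33.1
-160:31.5 -157:31.5 -154:31.4 -151:31.2 -148:29.0 -145:16.6 -142:0.6 -139:0.7 -136:22.6 -133:27.5 -130:29.6 -127:31.1 -124:31.9 -121:32.2 -118:31.6 -115:30.7 -112:29.2 -109:27.0 -106:20.6 -103:23.9 -100:27.7 -97:30.1 -94:31.6 -91:32.2 -88:32.2 -85:31.7 -82:30.7 -79:29.0 -76:26.0 -73:21.4 -70:26.1 -67:29.0 -64:31.3 -61:32.7 -58:33.0 -55:32.9 -52:32.9 -49:31.5 -46:29.2 -43:25.7 -40:21.3 -37:25.3 -34:28.7 -31:30.2 -28:31.7 -25:32.3 -22:32.3 -19:31.4 -16:30.2 -13:28.3 -10:25.5 -7:27.2 -4:32.0 -1:-
-160:31.5 -157:31.3 -154
[... 257 characters left out ...]
:17.9 -70:22.5 -67:27.1 -64:29.0 -61:30.1 -58:30.5 -55:30.1 -52:29.3 -49:27.6 -46:24.8 -43:- -40:16.7 -37:21.4 -34:25.9 -31:28.2 -28:29.3 -25:29.7 -22:29.6 -19:28.8 -16:26.8 -13:24.6 -10:21.4 -7:25.5 -4:31.9 -1:-
-160:31.7 -157:31.7 -154:31.5 -151:31.1 -148:29.1 -145:27.9 -142:0.5 -139:0.4 -136:0.9 -133:22.3 -130:25.6 -127:27.1 -124:28.1 -121:28.2 -118:27.9 -115:26.9 -112:25.2 -109:21.4 -106:0.1 -103:18.9 -100:24.0 -97:26.5 -94:27.7 -91:28.6 -88:28.6 -85:27.8 -82:26.2 -79:23.3 -76:18.8 -73:20.8 -70:25.1 -67:27.2 -64:28.7 -61:29.0 -58:28.5 -55:27.8 -52:25.8 -49:23.3 -46:- -43:- -40:15.6 -37:22.1 -34:25.7 -31:27.5 -28:28.3 -25:28.7 -22:28.1 -19:27.2 -16:24.9 -13:22.8 -10:- -7:23.3 -4:32.1 -1:-
```

View pics/w17.png

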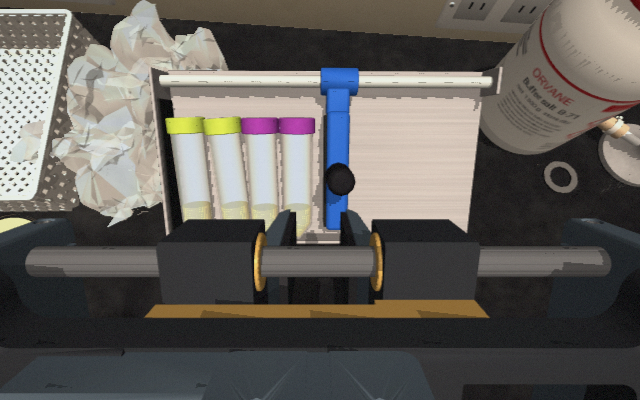

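```bash
python3 -m creep '[-1,-0.014,0.002,0.008,-0.006,0.003,0.01, -1,-0.016,0.008,0.012,0,0,0, -1,-0.016,0.012,0.012,0,0,0, -1,-0.016,0.014,0.012,0,0,0, -1,-0.008,0.014,0.008,0,0,0, -1,-0.002,0.01,0.002,0,0,0, -1,0,0.004,0,0,0,0, -1,0,0,0,0,0,0]' 25; python3 - <<'E'
from h import *
plan(Wd([107,-56,38]),OB);print(B(tool()[0]))
E
```

```text
clock: 33.6
tcp_pos: [621.9, 159.0, 132.9]
eef_rot: [-0.885, 0.815, -1.327]
ft_force: [-0.3, -0.3, -0.8]
grip_width: 0.6
pos [621.9 159.  132.9] z-axis [0.89  0.071 0.45 ] y-axis [ 0.449  0.034 -0.893] F [-0.3 -0.3 -0.8] w 0.6 t 33.6
joints [ 0.28  0.3   1.92 -0.2   0.47  1.93]
turn(now axes) [0.004 0.003 0.   ] shift now-axes mm [-8.  37.7  7.3] shift final-axes mm [-8.  37.8  7.1]
[ 99.87527955 -63.98018747  75.75818447]
```

```bash
python3 -m creep '[-1,-0.004,0.004,0.004,0.004,0.003,0, -1,-0.003,0.008,0.003,0,0,0, -1,-0.001,0.008,0,0,0,0, -1,0,0.007,0,0,0,0, -1,0,0.004,0,0,0,0, -1,0,0.002,0,0,0,0, -1,0,0,0,0,0,0, -1,0,0,0,0,0,0]'; python3 - <<'E'
from h import *
plan(Wd([107,-56,33]),OB);print(B(tool()[0]))
E
```

```text
clock: 34.27
tcp_pos: [642.3, 166.1, 103.8]
eef_rot: [-0.881, 0.817, -1.333]
ft_force: [0.7, -0.1, 0.4]
grip_width: 0.1
pos [642.3 166.1 103.8] z-axis [0.89  0.065 0.452] y-axis [ 0.451  0.032 -0.892] F [ 0.7 -0.1  0.4] w 0.1 t 34.27
joints [ 0.28  0.37  1.91 -0.24  0.42  1.98]
turn(now axes) [ 0.002 -0.002  0.003] shift now-axes mm [-2.5  7.3  1.7] shift final-axes mm [-2.5  7.3  1.7]
[105.34292084 -58.4721637   40.31089939]
```

```bash
python3 -m creep '[-1,-0.002,0.003,0.001,0,0,0, -1,0,0.003,0,0,0,0, -1,0,0.0015,0,0,0,0, -1,0,0.001,0,0,0,0, -1,0,0.001,0,0,0,0, -1,0,0.001,0,0,0,0, -1,0,0,0,0,0,0, -1,0,0,0,0,0,0]'; python3 - <<'E'
from h import *
plan(Wd([107,-56,33]),OB);print(B(tool()[0])); prof(cam('wrist'))
E
```

```text
clock: 34.93
tcp_pos: [648.3, 168.7, 100.1]
eef_rot: [-0.876, 0.813, -1.335]
ft_force: [0.2, -0.4, -0.1]
grip_width: 0.4
pos [648.3 168.7 100.1] z-axis [0.887 0.065 0.457] y-axis [ 0.456  0.032 -0.889] F [ 0.2 -0.4 -0.1] w 0.4 t 34.93
joints [ 0.29  0.38  1.9  -0.25  0.41  1.99]
turn(now axes) [-0.004 -0.003  0.003] shift now-axes mm [-0.3  1.1 -2.1] shift final-axes mm [-0.3  1.2 -2.1]
[109.14193841 -56.31080636  34.15848365]
-160:31.5 -157:31.6 -154:31.5 -151:31.3 -148:29.1 -145:18.5 -142:0.2 -139:0.6 -136:25.1 -133:27.9 -130:29.9 -127:31.3 -124:32.1 -121:32.3 -118:31.8 -115:31.0 -112:29.9 -109:0.4 -106:1.5 -103:- -100:- -97:- -94:- -91:- -88:- -85:- -82:- -79:- -76:0.3 -73:0.4 -70:- -67:- -64:- -61:- -58:32.2 -55:- -52:- -49:- -46:- -43:0.6 -40:0.3 -37:- -34:- -31:- -28:- -25:- -22:- -19:- -16:- -13:- -10:- -7:4.4 -4:- -1:-
```

```bash
python3 -m creep '[-1,0,0.001,-0.001,0,0,0, -1,0,0.001,0,0,0,0, -1,0,0.001,0,0,0,0, -1,0,0.001,0,0,0,0, -1,0,0,0,0,0,0, -1,0,0,0,0,0,0, -1,0,0,0,0,0,0, -1,0,0,0,0,0,0]'; python3 - <<'E'
from h import *
np.set_printoptions(suppress=True)
print(B(tool()[0]),tool()[2]['ft_force']@BX)
E
```

```text
clock: 35.65
tcp_pos: [650.3, 169.3, 100.4]
eef_rot: [-0.871, 0.809, -1.336]
ft_force: [-1.5, -0.3, 2.6]
grip_width: 0.3
[111.04515761 -55.90359797  33.53474895] [-0.15081842 -0.17225253  3.04908564]
```

```bash
python3 -m creep '[-1,0,0.0015,-0.002,0,0,0, -1,0,0.002,-0.002,0,0,0, -1,0,0.002,-0.001,0,0,0, -1,0,0.002,0,0,0,0, -1,0,0.002,0,0,0,0, -1,0,0,0,0,0,0, -1,0,0,0,0,0,0, -1,0,0,0,0,0,0]'; python3 - <<'E'
from h import *
np.set_printoptions(suppress=True)
print(B(tool()[0]),tool()[2]['ft_force']@BX)
E
```

```text
clock: 36.32
tcp_pos: [652.6, 169.4, 102.4]
eef_rot: [-0.857, 0.798, -1.34]
ft_force: [-0.4, 0.7, 1.1]
grip_width: 0.4
[113.97036137 -55.88640448  34.26919543] [0.133966   0.70521003 1.11733708]
```

```bash
python3 -m creep '[-1,0,-0.01,0,0,0,0, -1,0,-0.025,0,0,0,0, -1,0,-0.03,0,0,0,0, -1,0.01,-0.03,-0.01,0,0,0, -1,0.015,-0.01,-0.02,0,0,0, -0.1,0.02,0,-0.02,0,0,0, 0,0.015,0,-0.01,0,0,0, 0.2,0,0,0,0,0,0]'; python3 - <<'E'
from h import *
plan(Wd([68,-156.8,44]),OB);print(B(tool()[0]))
c=cam('wrist'); caps(c); cv2.imwrite('pics/w18.png',c['color'][:,:,::-1]); np.save('w18.npy',c,allow_pickle=True)
prof(c); prof(c,82,98); prof(c,45,60)
E
```

```text
clock: 36.98
tcp_pos: [550.2, 101.8, 169.1]
eef_rot: [-0.859, 0.798, -1.337]
ft_force: [-0.3, 0.2, -0.8]
grip_width: 17.6
pos [550.2 101.8 169.1] z-axis [0.877 0.066 0.476] y-axis [ 0.475  0.037 -0.879] F [-0.3  0.2 -0.8] w 17.6 t 36.98
joints [ 0.2   0.13  2.06 -0.13  0.46  1.79]
turn(now axes) [-0.025 -0.001 -0.001] shift now-axes mm [41.3 98.8 16.7] shift final-axes mm [41.2 98.4 19.2]
[  48.82203295 -115.57865249  142.39949309]
lime [232. 128.] x 102.1 114.8 y -69.7 -11.7 ymid -40.7 ztop 33.1
purple [305. 128.] x 102.1 114.6 y -133.7 -75.2 ymid -104.4 ztop 33.0
-160:31.5 -157:31.4 -154:31.4 -151:31.3 -148:29.3 -145:17.4 -142:0.5 -139:0.4 -136:22.9 -133:27.6 -130:30.0 -127:31.1 -124:31.9 -121:32.2 -118:31.7 -115:30.7 -112:28.9 -109:25.4 -106:20.4 -103:23.7 -100:28.1 -97:30.2 -94:31.5 -91:32.5 -88:32.4 -85:31.8 -82:30.5 -79:28.8 -76:25.2 -73:20.4 -70:25.4 -67:28.4 -64:30.3 -61:31.9 -58:32.2 -55:32.3 -52:31.4 -49:30.5 -46:28.3 -43:24.7 -40:21.1 -37:25.7 -34:29.0 -31:30.7 -28:31.8 -25:32.3 -22:32.3 -19:31.5 -16:30.5 -13:28.1 -10:24.8 -7:27.4 -4:32.2 -1:-
-160:31.4 -157:31.5 -154:31.6
[... 254 characters left out ...]
15.8 -70:22.0 -67:26.5 -64:28.3 -61:29.5 -58:29.8 -55:29.5 -52:28.7 -49:26.7 -46:23.8 -43:- -40:17.5 -37:22.8 -34:26.8 -31:28.6 -28:29.7 -25:29.7 -22:29.4 -19:28.3 -16:26.4 -13:23.5 -10:- -7:24.9 -4:32.1 -1:-
-160:31.6 -157:31.6 -154:31.7 -151:31.3 -148:29.2 -145:18.4 -142:0.3 -139:0.6 -136:16.1 -133:22.0 -130:25.4 -127:27.3 -124:28.2 -121:28.3 -118:27.8 -115:26.7 -112:24.8 -109:21.3 -106:0.4 -103:19.9 -100:24.4 -97:26.7 -94:28.2 -91:28.8 -88:28.6 -85:28.0 -82:26.6 -79:23.4 -76:20.3 -73:19.4 -70:24.3 -67:26.7 -64:27.9 -61:28.6 -58:28.7 -55:27.7 -52:26.1 -49:23.0 -46:20.6 -43:15.2 -40:19.9 -37:24.9 -34:26.9 -31:28.2 -28:28.6 -25:28.2 -22:27.5 -19:25.6 -16:23.2 -13:- -10:- -7:21.2 -4:32.2 -1:-
```

View pics/w18.png

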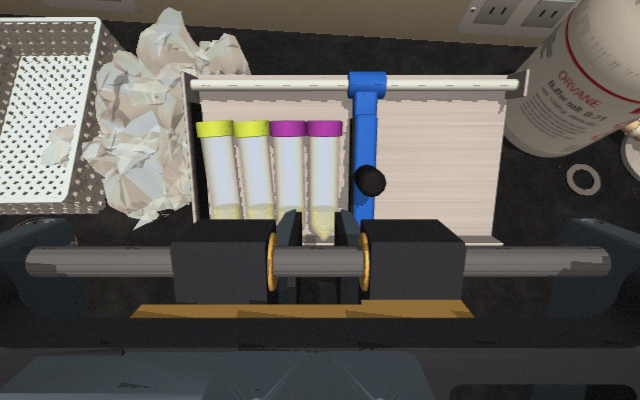

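```bash
python3 -m creep '[0.4,0.01,0.01,0.005,-0.012,0,0, 0.4,0.012,0.012,0.005,-0.012,0,0, 0.4,0.01,0.012,0.005,0,0,0, 0.4,0.004,0.012,0.002,0,0,0, 0.4,0,0.012,0,0,0,0, 0.4,0,0.008,0,0,0,0, 0.4,0,0.002,0,0,0,0, 0.4,0,0,0,0,0,0]'; python3 - <<'E'
from h import *
plan(Wd([68,-156.8,44]),OB);print(B(tool()[0]))
E
```

```text
clock: 37.7
tcp_pos: [609.2, 74.1, 117.6]
eef_rot: [-0.869, 0.809, -1.328]
ft_force: [-0.4, -0.1, 0.6]
grip_width: 63.7
pos [609.2  74.1 117.6] z-axis [0.884 0.068 0.463] y-axis [ 0.461  0.04  -0.887] F [-0.4 -0.1  0.6] w 63.7 t 37.7
joints [ 0.11  0.28  2.02 -0.03  0.37  1.62]
turn(now axes) [-0.01   0.001 -0.005] shift now-axes mm [ 9.2 26.6 -8.2] shift final-axes mm [ 9.1 26.7 -8. ]
[  75.9534847  -147.69505224   70.74463698]
```

```bash
python3 -m creep '[0.4,0.005,0.002,-0.004,-0.01,0,-0.005, 0.4,0.004,0.005,-0.004,0,0,0, 0.4,0,0.006,0,0,0,0, 0.4,0,0.006,0,0,0,0, 0.4,0,0.004,0,0,0,0, 0.4,0,0.002,0,0,0,0, 0.4,0,0,0,0,0,0, 0.4,0,0,0,0,0,0]'; python3 - <<'E'
from h import *
plan(Wd([68,-156.8,44]),OB);print(B(tool()[0]))
E
```

```text
clock: 38.37
tcp_pos: [614.3, 65.8, 90.0]
eef_rot: [-0.88, 0.814, -1.328]
ft_force: [0.5, -0.5, 0.1]
grip_width: 63.6
pos [614.3  65.8  90. ] z-axis [0.888 0.069 0.454] y-axis [ 0.453  0.035 -0.891] F [ 0.5 -0.5  0.1] w 63.6 t 38.37
joints [ 0.09  0.32  2.03 -0.02  0.32  1.6 ]
turn(now axes) [ 0.     0.002 -0.001] shift now-axes mm [0.5 0.1 0.6] shift final-axes mm [0.5 0.1 0.6]
[  67.39612951 -156.33522688   44.10887482]
```

```bash
python3 -m creep '[0.2,0,0,0,0,0,0, -0.2,0,0,0,0,0,0, -1,0,0,0,0,0,0, -1,0,0,0,0,0,0, -1,0,0,0,0,0,0, -1,0,0,0,0,0,0, -1,0,0,0,0,0,0, -1,0,0,0,0,0,0]' 25; python3 - <<'E'
from h import *
print(B(tool()[0]),tool()[2]['ft_force'],tool()[2]['grip_width'])
E
python3 -m creep '[-1,0,0,0,0,0,0, -1,-0.002,0,0,0,0,0, -1,-0.002,0,0,0,0,0, -1,0,0,0,0,0,0, -1,0,0,0,0,0,0, -1,0,0,0,0,0,0, -1,0,0,0,0,0,0, -1,0,0,0,0,0,0]' 25; python3 - <<'E'
from h import *
print(B(tool()[0]),tool()[2]['ft_force'],tool()[2]['grip_width'])
c=cam('wrist'); prof(c)
E
```

```text
clock: 39.03
tcp_pos: [614.8, 65.9, 91.2]
eef_rot: [-0.879, 0.812, -1.329]
ft_force: [1.7, 0.1, -0.8]
grip_width: 21.5
[  68.35849721 -156.25577244   44.9766749 ] [ 1.65860179  0.14554388 -0.84975541] 21.52054817074569
clock: 39.7
tcp_pos: [614.5, 69.5, 91.2]
eef_rot: [-0.879, 0.812, -1.33]
ft_force: [0.4, -1.4, -0.5]
grip_width: 21.0
[  68.37735667 -152.65372605   44.98197569] [ 0.38851736 -1.4213325  -0.50817665] 21.03136748520852
-160:31.2 -157:31.4 -154:31.5 -151:31.6 -148:31.4 -145:30.3 -142:28.3 -139:17.1 -136:22.9 -133:27.6 -130:30.0 -127:31.1 -124:31.9 -121:32.1 -118:31.8 -115:30.4 -112:28.8 -109:25.7 -106:20.0 -103:24.2 -100:28.1 -97:30.3 -94:31.5 -91:32.2 -88:32.4 -85:31.6 -82:30.5 -79:29.1 -76:26.4 -73:21.1 -70:25.1 -67:28.5 -64:30.6 -61:31.6 -58:32.1 -55:32.3 -52:31.6 -49:30.3 -46:28.3 -43:24.7 -40:21.8 -37:25.7 -34:29.0 -31:30.9 -28:31.9 -25:32.2 -22:32.2 -19:31.6 -16:30.2 -13:27.9 -10:24.9 -7:27.5 -4:31.7 -1:-
```

```bash
python3 -m creep '[-1,-0.0015,0,0,0,0,0, -1,0,0,0,0,0,0, -1,0,0,0,0,0,0, -1,0,0,0,0,0,0, -1,0,0,0,0,0,0, -1,0,0,0,0,0,0, -1,0,0,0,0,0,0, -1,0,0,0,0,0,0]' 25; python3 - <<'E'
from h import *
print(B(tool()[0]),tool()[2]['ft_force'],tool()[2]['grip_width'])
c=cam('wrist'); prof(c); cv2.imwrite('pics/w19.png',cv2.resize(c['color'][130:320,40:360,::-1],None,fx=2.4,fy=2.4))
E
```

```text
clock: 40.42
tcp_pos: [614.4, 71.0, 91.2]
eef_rot: [-0.879, 0.812, -1.33]
ft_force: [0.7, -2.6, -0.0]
grip_width: 20.8
[  68.33281054 -151.12272324   44.96747052] [ 0.70781578 -2.63114429 -0.02417084] 20.759956922004136
-160:30.5 -157:31.3 -154:31.4 -151:31.4 -148:31.5 -145:31.1 -142:28.6 -139:17.8 -136:23.5 -133:27.6 -130:30.1 -127:31.1 -124:31.9 -121:32.1 -118:31.8 -115:30.5 -112:28.5 -109:25.5 -106:19.8 -103:24.2 -100:28.1 -97:30.2 -94:31.5 -91:32.3 -88:32.3 -85:31.5 -82:30.4 -79:29.1 -76:26.2 -73:21.1 -70:25.2 -67:28.5 -64:30.4 -61:31.7 -58:32.2 -55:32.3 -52:31.6 -49:30.2 -46:27.9 -43:23.7 -40:21.8 -37:25.6 -34:28.8 -31:31.0 -28:31.9 -25:32.3 -22:32.2 -19:31.4 -16:30.3 -13:28.1 -10:25.0 -7:27.4 -4:31.6 -1:-
```

View pics/w19.png

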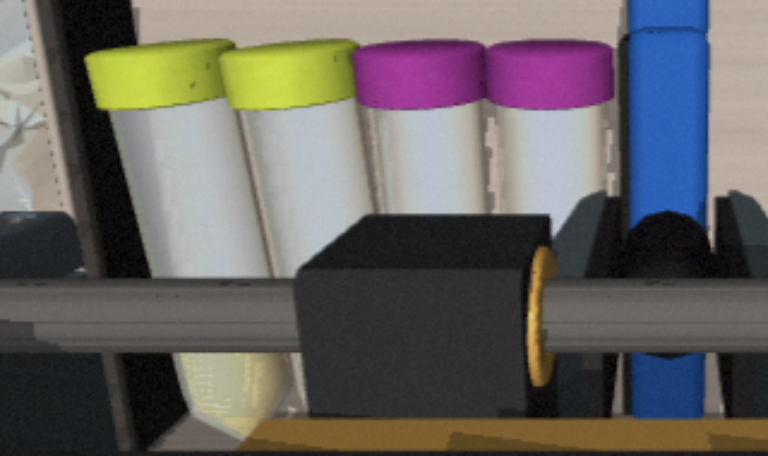

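```bash
python3 -m creep '[-1,-0.0012,0,0,0,0,0, -1,0,0,0,0,0,0, -1,0,0,0,0,0,0, -1,0,0,0,0,0,0, -1,0,0,0,0,0,0, -1,0,0,0,0,0,0, -1,0,0,0,0,0,0, -1,0,0,0,0,0,0]' 25; python3 - <<'E'
from h import *
print(B(tool()[0]),tool()[2]['ft_force'],tool()[2]['grip_width'])
c=cam('wrist'); prof(c); cv2.imwrite('pics/w20.png',cv2.resize(c['color'][130:320,40:360,::-1],None,fx=2.4,fy=2.4))
E
```

```text
clock: 41.13
tcp_pos: [614.3, 72.2, 91.2]
eef_rot: [-0.879, 0.812, -1.33]
ft_force: [0.6, -2.3, -0.4]
grip_width: 21.2
[  68.37141604 -149.90941311   44.96937175] [ 0.61343122 -2.3130371  -0.44887706] 21.183002922428887
-160:30.0 -157:31.3 -154:31.5 -151:31.6 -148:31.5 -145:31.4 -142:29.5 -139:27.9 -136:23.4 -133:27.7 -130:30.1 -127:31.3 -124:32.0 -121:32.2 -118:31.7 -115:30.4 -112:28.5 -109:25.4 -106:20.1 -103:24.3 -100:28.3 -97:30.3 -94:31.4 -91:32.3 -88:32.2 -85:31.6 -82:30.4 -79:28.9 -76:25.9 -73:21.3 -70:25.2 -67:28.7 -64:30.4 -61:31.6 -58:32.2 -55:32.2 -52:31.6 -49:30.4 -46:27.9 -43:25.4 -40:21.7 -37:25.6 -34:28.7 -31:30.9 -28:31.7 -25:32.3 -22:32.1 -19:31.5 -16:30.3 -13:28.1 -10:25.6 -7:27.5 -4:31.7 -1:-
```

View pics/w20.png

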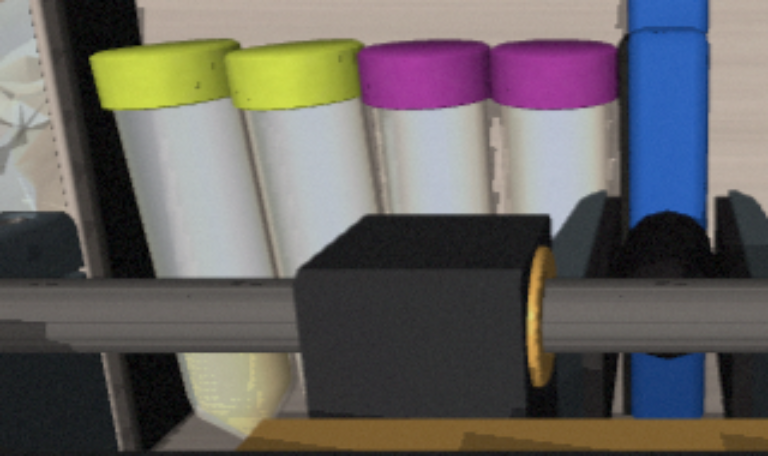

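```bash
python3 -m creep '[-0.4,0,0,0,0,0,0, -0.1,0,0,0,0,0,0, -0.1,0,0,0,0,0,0, -0.1,0,-0.01,0,0,0,0, -0.1,0,-0.03,0,0,0,0, -0.1,0,-0.035,0,0,0,0, 0,0,-0.035,-0.02,0,0,0, 0,0,-0.02,-0.03,0,0,0]'; python3 -m creep '[0,0,-0.03,-0.02,0,0,0, 0,0,-0.03,-0.02,0,0,0, 0,0,-0.02,-0.02,0,0,0, 0,0,0,-0.02,0,0,0, 0,0,0,-0.01,0,0,0, 0,0,0,0,0,0,0, 0,0,0,0,0,0,0, 0,0,0,0,0,0,0]'; python3 - <<'E'
from h import *
print(B(tool()[0]))
c=cam('wrist'); caps(c); cv2.imwrite('pics/w21.png',c['color'][:,:,::-1]); np.save('w21.npy',c,allow_pickle=True)
prof(c); prof(c,45,60)
cv2.imwrite('pics/t21.png',cam('top')['color'][:,:,::-1])
E
```

```text
clock: 41.85
tcp_pos: [512.3, 65.8, 188.2]
eef_rot: [-0.878, 0.813, -1.328]
ft_force: [-0.1, -0.8, 0.5]
grip_width: 45.3
clock: 42.52
tcp_pos: [384.4, 56.5, 226.1]
eef_rot: [-0.868, 0.804, -1.33]
ft_force: [-0.0, -0.1, 1.0]
grip_width: 45.4
[ -75.68082748 -148.16492738  269.81578508]
lime [227.  16.] x 101.6 114.4 y -70.1 -11.5 ymid -40.8 ztop 33.1
purple [282.  16.] x 101.9 114.3 y -135.1 -75.7 ymid -105.4 ztop 33.1
-160:30.0 -157:31.1 -154:31.4 -151:31.2 -148:31.4 -145:31.1 -142:29.7 -139:27.4 -136:23.8 -133:27.3 -130:29.6 -127:31.0 -124:31.8 -121:32.5 -118:31.6 -115:30.6 -112:28.5 -109:25.8 -106:20.6 -103:24.2 -100:28.6 -97:30.0 -94:31.3 -91:32.4 -88:32.4 -85:31.4 -82:30.5 -79:28.9 -76:26.1 -73:21.8 -70:24.7 -67:28.4 -64:30.0 -61:31.7 -58:32.1 -55:32.4 -52:31.6 -49:30.0 -46:28.0 -43:24.6 -40:20.2 -37:25.5 -34:29.0 -31:30.7 -28:31.9 -25:32.2 -22:31.8 -19:31.6 -16:30.3 -13:28.2 -10:24.3 -7:27.1 -4:32.1 -1:-
-160:29.2 -157:31.4 -154:32.0 -151:31.9 -148:31.8 -145:31.8 -142:29.5 -139:27.7 -136:9.5 -133:22.6 -130:25.1 -127:27.1 -124:28.4 -121:28.4 -118:27.8 -115:26.5 -112:23.7 -109:20.4 -106:0.8 -103:19.3 -100:24.2 -97:26.7 -94:27.7 -91:28.4 -88:28.8 -85:27.6 -82:26.0 -79:23.2 -76:- -73:19.6 -70:24.3 -67:26.8 -64:27.9 -61:28.6 -58:27.9 -55:27.4 -52:25.6 -49:23.4 -46:- -43:15.6 -40:20.5 -37:24.9 -34:27.1 -31:28.0 -28:28.8 -25:28.3 -22:27.8 -19:25.9 -16:23.1 -13:- -10:- -7:21.1 -4:32.1 -1:-
```

View pics/w21.png

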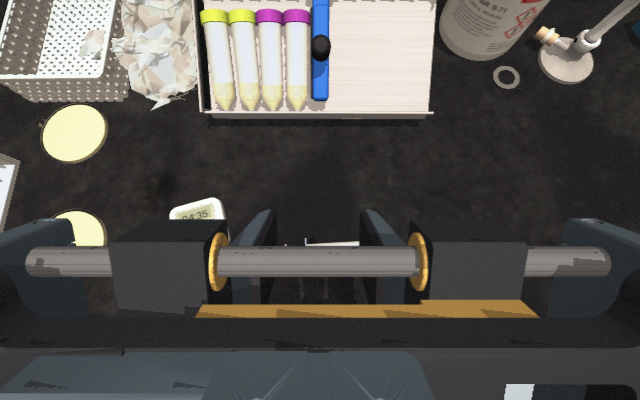

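View pics/t21.png

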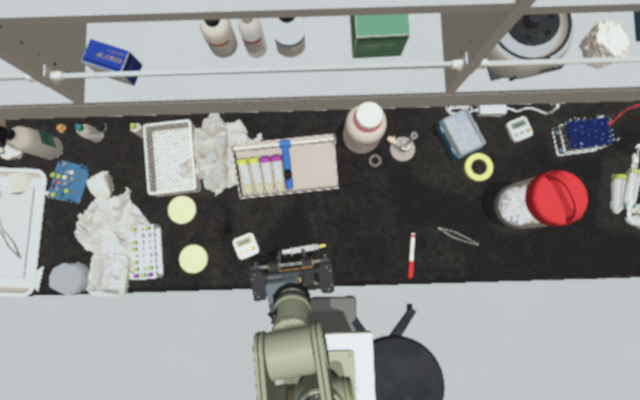

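```bash
python3 -c "
from workcell import ticket,status
s=status.state(); print(s['clock'],s['ft_force'])
print(ticket.close_job())"
```

```text
42.6167 [-0.33877167 -0.65029445 -0.15138398]
the job is handed in; nothing more can be done
None
```

The rack is loaded and the job is handed in at 42.6 s. All four tubes lie on the bed with caps uphill, chocked between the stop and the flange.

I drew the stop back to its end (34 N reaction at the hard stop). I then set each purple tube down on the bed beside the lime ones, feeling about 3–5 N of bed contact before letting go. Last, I slid the stop up against the tubes.

**What went wrong on the way:** I first pushed the stop about 6 mm too far, and lime_2 and its purple neighbour rode up. I backed the stop off about 12 mm. The purple one dropped back, but lime_2 stayed about 1 mm high, so I pressed its cap down gently with the closed fingertips. Then I slid the stop forward again to about 0.1145, close to the expected 0.113.

**Last checks, with the gripper clear:**
- **Tubes:** the four cap tops are all 32–33 mm off the bed, at about 33 mm spacing. The lime bodies lie a few degrees skewed, because the bodies are thinner than the caps.
- **Play:** I saw no gap at the flange or the stop, to about 1 mm. The force reading at the last small step was only about 2.3 N, the stop's own friction, so the grip on the tubes is snug rather than tight.
- **Bench:** in the top view the other items look unmoved. The syringe was partly hidden by the gripper, so I did not see all of it.

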